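# Straightedge on the valve body face

### The job

The valve body's machined face, on the robot's side, has to be checked for warp, but the cover plate is leaning on it. Move the plate over to the wooden block and lean it there on its long edge, then fetch the straightedge from its sloping blue rack and stand it on the bench, orange edge up, flush along the whole of the bared face and about centred on it. Leave the spray can, bolt tub, drill and hammer where they are.

Things in the scene. Friction and masses are not known exactly. Their poses are not given: they have to be found in the camera images.
- valve_body: Aluminium valve body, fixed to the bench: block 90 mm (x) by 170 mm (y), 45 mm high, sharp edges, dark channels in its top. Origin: centre of its underside, z up. The machined face is the bare vertical side at its own x = +45 mm, facing the robot; four round solenoids stick 22 mm out of the other side.
- chock: Wooden block screwed to the bench (fixed), 90 mm (x) by 180 mm (y), 45 mm high, sharp top edges. Origin at the centre of its underside, z up. Its own +x side faces the robot and has free bench before it.
- rack: Blue sloping rack, fixed, 130 mm long along its y. The straightedge stands on its ledge (30 mm above and 30 mm in +x of the origin, which is at bench level) and leans 30 degrees, top away from the robot (own -x), on a back plate that reaches 28 mm up the slope; a front lip 8 mm high leaves 1 mm of play: draw it out up the slope.
- straightedge: Loose straightedge, flat metal bar 10 mm thick (own x), 180 mm long (own y), 75 mm high (own z), about 0.36 kg, orange band along the top edge, three dark discs; both faces alike. Origin: middle of its lower edge, z towards the orange edge. Starts in the rack, leaning 30 degrees from vertical.
- edge_end_a (a point): Point on the straightedge's lower edge, mid thickness, 85 mm from the middle towards its own +y.
- edge_end_b (a point): The same, 85 mm towards its own -y.
- cover_plate: Loose grey and green plate, 8 mm thick (own x), 150 mm long (own y), 100 mm high (own z), about 0.32 kg, both faces alike. Origin: middle of its lower long edge, z up the plate. Starts with that edge on the bench 22 mm out from the machined face, leaning 22 degrees, top away from the robot over the valve body; it holds so by friction, as it would on the wooden block.
- spray_can: Loose blue spray can, 52 mm across, 150 mm tall, upright; origin at the centre of its base. Leave alone.
- bolt_tub: Loose blue open tub of bolts, 72 mm across, 50 mm tall; origin at the centre of its base. Leave alone.
- drill: Loose cordless drill lying on its side, about 160 by 185 mm, 56 mm high; origin under its middle. Leave alone.
- hammer: Loose hammer, 280 mm long along its own x, lying on the bench. Leave alone.
Things that resemble listed ones, but are neither listed nor needed, are in the scene too. Of the things like the straightedge, leave any that is purple or red; of the rest the larger one is meant.

How it is judged:
By the outcome, as a careful person would: the job done as asked, in the order asked, and still so for the second after the job is handed in, with the robot touching nothing.
It also fails if it takes over 64 s, if anything falls off the work surface, if the arm or the gripper's body presses on something with over 40 N, if the wrist force passes 120 N, or if a joint passes its speed limit or range.

### The arm

A 6-joint arm with a two-finger parallel gripper is mounted at the origin on the work surface. World frame = base frame: x ahead of the robot, y to its left, z up, the work surface at z = 0. Lengths are in m, angles in rad, forces in N, time in s.
With the tool pointing down it reaches from about 0.25 to 0.725 m from the base axis. Payload 4 kg.
Tool frame: the origin (TCP) lies at the very end of the fingers, on their centre line; the grasp point (between the pads) lies 19 mm behind it; z points along the fingers, y is the line along which they close (so a half turn about z gives the same grasp; the last joint's range is limited). The gripper opens to 85 mm and grips with 20 to 120 N. Pads are 22 mm wide; open, the fingers measure 114 mm over their backs; the gripper's body (76 mm by 85 mm) begins 54 mm behind the grasp point. The pads swing forward as they close: fully open they stand 13 mm farther back than shut.
Start: joints at [-1.248, 0.241, 0.005, 1.335, 0, 1.571], TCP at [0.159, -0.474, 0.231] pointing down, gripper open.
Joint ranges: [-2.72, 2.72], [-1.05, 1.87], [-1.09, 1.28], [-1.99, 2.15], [-1.42, 1.44], [-3.14, 3.14]. Speed limits (rad/s): [2.79, 2.79, 3.14, 3.14, 3.14, 3.14].

### API

Orientations are given as a unit quaternion [x, y, z, w].
In Python, from workcell import * gives the robot as it stands. The module is installed in compiled form; this text tells all that it offers.
- The arm moves only by the tool send_rows, never from a script. Its argument "steps" is text: rows parted by semicolons, each of 7 numbers parted by spaces: the opening, from -1 (shut) to 1 (fully open), then the shift along the world's x, y, z in m, then the turn, a rotation vector about the world's x, y, z in rad. A call has exactly 5 rows; each row shifts and turns the commanded pose from where the row before left it; what a row does not reach is not made up. A row lasts 1/12 s, in which the tool goes at most 41.7 mm and 7.16 degrees, less where a joint would pass 70% of its speed; a pose out of reach is approached as far as the arm can. A call is refused whole if a number of a shift passes 0.0417 or a number of a turn 0.125, either way. A call with a gripper value outside its range is refused whole. The fingers move at their own pace and stop on an object; the grip force is fixed at half the most. Time passes only in rows, so rows that do not move let the fingers close, or fill a call up. It gives the time, the measured TCP pose, the force, the opening and the grip force at its end, in the units of the state.
- get_obs(): the state, without advancing time (a new reading comes with each control period).
- camera(name): name is "scene" or "side" or "wrist"; returns a dict with "frame" (420x560x3 uint8, red, green, blue), "range_z" (420x560 float32, m along the optical axis (not along the pixel's ray), 0 where there is no reading), "camera_matrix" (3x3 intrinsics, pixels), "extrinsics" (4x4, takes a point from world to camera coordinates); the wrist camera has in their place "T_tool_cam" (4x4, takes a point from camera to tool coordinates, whose origin is the TCP and whose axes are the flange's). Camera axes: x right, y down, z forward; pixel columns grow to the right and rows downward; lengths in m; the calibration is good to about 2 mm. A picture is of the moment at which its call begins: read the wrist's pose just before it.
- job_done(): hands the job in; it is judged then, once.
The state is a dict: "clock": time; "joint_pos": joint angles; "joint_vel": joint speeds; "tau": joint torques, N m; "eef_pos": TCP position; "tool_rot": TCP orientation; "ft_force": force on the tool from outside, world axes, zero at the start; "ft_torque": the same for the moment, N m; "grip_width": finger opening in m; "grasp_force": force on a finger pad.
Only numpy, scipy, OpenCV 4.12 (cv2) and the standard library are available. Lean on these libraries where they do the work, as an engineer would, in place of code of your own. Each camera call takes 0.05 s, during which the arm holds its last target. There are 200 camera calls.

## Working session

There is one attempt and no reset: what is moved stays moved. The work goes in short steps, Python scripts to look and compute and a tool call to move; the robot and the scene stay as the last step left them, time stands still between calls to the robot, and variables do not carry over. Pictures are saved under pics/ and viewed, at most 12 in all, crops included, and the job is handed in when it is done.

Besides the shell and the picture viewer there is one more tool, called after "Request:" as name(argument=value, ...), one argument or row to a line, values as JSON. send_rows: Moves the arm, as the interface text tells. Its arguments: {"type":"object","properties":{"steps":{"type":"string"}},"required":["steps"]}

```bash
mkdir -p pics
cat > h.py <<'E'
from workcell import *
import numpy as np, cv2
from scipy.spatial.transform import Rotation as R
def cloud(n):
    o=get_obs(); c=camera(n); K=c["camera_matrix"]; z=c["range_z"]
    v,u=np.mgrid[:z.shape[0],:z.shape[1]]
    P=np.stack([(u-K[0,2])*z/K[0,0],(v-K[1,2])*z/K[1,1],z],-1)
    if n=="wrist":
        T=np.eye(4);T[:3,:3]=R.from_quat(o["tool_rot"]).as_matrix();T[:3,3]=o["eef_pos"];T=T@c["T_tool_cam"]
    else: T=np.linalg.inv(c["extrinsics"])
    W=P@T[:3,:3].T+T[:3,3]; W[z<=0]=np.nan
    return c["frame"],W
def st():
    o=get_obs()
    for k in("clock","joint_pos","eef_pos","tool_rot","ft_force","grip_width","grasp_force"): print(k,np.round(o[k],4))
E
python3 - <<'E'
from h import *
for n in("scene","side"):
    f,W=cloud(n); np.savez(n+"0.npz",f=f,W=W); cv2.imwrite(f"pics/{n}0.png",cv2.resize(f[...,::-1],(784,588),interpolation=cv2.INTER_CUBIC))
st()
E
```

```text
clock 0.1
joint_pos [-1.248   0.2413  0.0039  1.3352  0.      1.5708]
eef_pos [ 0.1584 -0.4736  0.2305]
tool_rot [ 9.870e-01  1.607e-01 -1.000e-04 -9.000e-04]
ft_force [ 0.136   0.0248 -0.3326]
grip_width 0.0855
grasp_force 0.0
```

View pics/scene0.png

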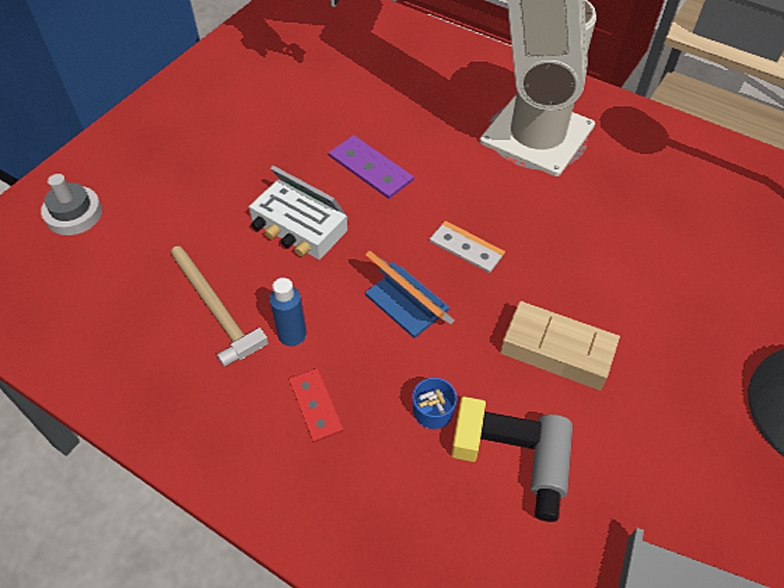

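View pics/side0.png

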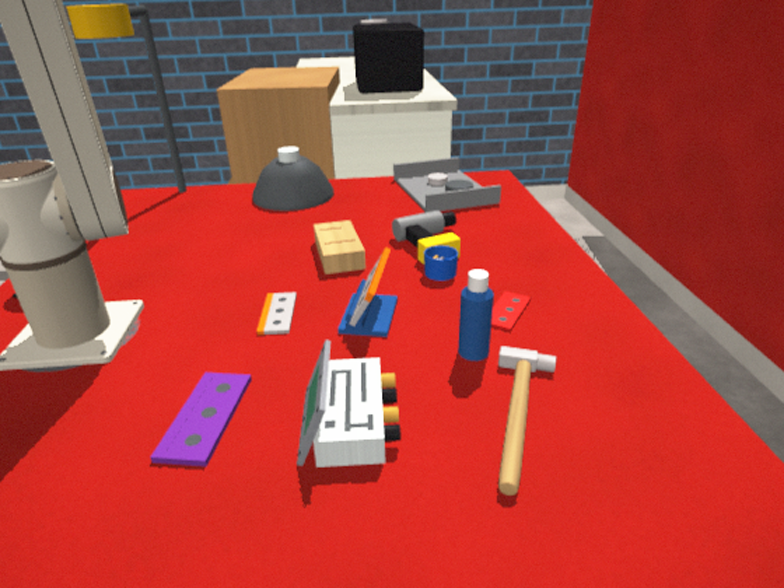

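The candidate straightedges in the scene view are:
- the bar in the blue rack at (410,285), with an orange edge and large
- the flat orange/white bar at (467,245), smaller
- the purple bar at (370,165)
- the red bar at (315,403)

The one in the rack fits. The valve body with the leaning plate is at (300,210), and the wooden block is at (560,345).

Run:
```python
from h import *
reg={"scene":{"valve":(245,190,350,260),"chock":(498,298,622,390),"rack":(360,245,460,340),"small":(425,215,510,275),"plate":(268,160,345,212)},
"side":{"valve":(315,355,388,468),"chock":(310,218,368,276),"rack":(338,245,402,338),"plate":(296,338,332,465)}}
S={}
for n in reg:
    d=np.load(n+"0.npz");f,W=d["f"],d["W"]
    for k,(a,b,c,e) in reg[n].items():
        s=(slice(int(b/1.4),int(e/1.4)),slice(int(a/1.4),int(c/1.4)))
        S.setdefault(k,[]).append(np.c_[W[s].reshape(-1,3),f[s].reshape(-1,3)])
    t=W[...,2]; m=np.abs(t)<.01; print(n,"bench z med",np.nanmedian(t[m]))
    for k in("valve","chock"):
        p=S[k][-1];q=p[(p[:,2]>.04)&(p[:,2]<.05)]
        r=cv2.minAreaRect(q[:,:2].astype(np.float32)*1000);print(n,k,len(q),r, np.median(q[:,2])); print(np.round(cv2.boxPoints(r)))
np.save("S.npy",np.array([0]))
import pickle;pickle.dump(S,open("S.pkl","wb"))
for n,i in(("scene",0),("side",1)):
    p=S["rack"][i]; hsv=cv2.cvtColor(p[None,:,3:].astype(np.uint8),cv2.COLOR_RGB2HSV)[0]
    o=(hsv[:,0]>8)&(hsv[:,0]<22)&(hsv[:,1]>150)&(hsv[:,2]>120)&(p[:,2]>.03)
    q=p[o,:3];print(n,"orange",len(q),q.min(0),q.max(0)); 
    c=np.median(q,0);print(c, np.linalg.svd(q-q.mean(0))[2][0])
    gi=(hsv[:,1]<60)&(p[:,2]>.03);q=p[gi,:3];print("grey",len(q),q.min(0) if len(q) else 0,q.max(0) if len(q) else 0)
for i in(0,1):
    p=S["plate"][i]; q=p[(p[:,2]>.052)][:,:3];print("plate hi",len(q),q.min(0),q.max(0))
    r=cv2.minAreaRect(q[q[:,2]>.08][:,:2].astype(np.float32)*1000);print(np.round(cv2.boxPoints(r)))
```

```text
scene bench z med 1.5648296293968578e-05
scene valve 1529 ((507.9949035644531, -278.4068298339844), (113.64503479003906, 178.19398498535156), 1.4753755331039429) 0.045041595081910524
[[ 449. -191.]
 [ 453. -369.]
 [ 567. -366.]
 [ 563. -188.]]
scene chock 2402 ((484.35546875, 276.4105224609375), (94.86723327636719, 179.99525451660156), 8.848193168640137) 0.0447450572640945
[[424. 358.]
 [451. 180.]
 [545. 195.]
 [517. 373.]]
side bench z med 0.0005789364897736959
side valve 2471 ((495.8382263183594, -282.3350524902344), (172.82333374023438, 96.78465270996094), 88.06552124023438) 0.04563792761255819
[[ 445. -367.]
 [ 541. -370.]
 [ 547. -198.]
 [ 450. -194.]]
side chock 699 ((485.3028259277344, 274.6080322265625), (90.70861053466797, 190.77304077148438), 8.734273910522461) 0.04546071381837535
[[426. 362.]
 [455. 173.]
 [545. 187.]
 [516. 376.]]
scene orange 311 [ 0.53173813 -0.08426532  0.04655765] [0.59019236 0.09148364 0.10271823]
[0.56480201 0.00876129 0.09483323] [ 0.23570469  0.97182049 -0.00287061]
grey 61 [ 0.51545755 -0.06834972  0.03194114] [0.57761747 0.09934206 0.07936833]
side orange 198 [ 0.53336227 -0.08772552  0.04498902] [0.58885906 0.19276674 0.09986656]
[ 0.55798785 -0.0161232   0.09555269] [-0.2212333  -0.97519839  0.00662811]
grey 178 [ 0.50452336 -0.08588804  0.03017837] [0.5602319  0.09243651 0.08053873]
plate hi 339 [ 0.45354917 -0.36021583  0.05229521] [ 0.4788949  -0.20779198  0.10090684]
[[ 462. -360.]
 [ 476. -360.]
 [ 480. -208.]
 [ 466. -208.]]
plate hi 582 [ 0.44572223 -0.36393638  0.05201963] [ 0.47439442 -0.21168469  0.09731982]
[[ 457. -363.]
 [ 471. -364.]
 [ 476. -212.]
 [ 462. -211.]]
```

Request:
send_rows(
  steps="0 0.022 0.018 0.01 0 0 0.122;0 0.022 0.018 0.01 0 0 0.122;0 0.022 0.018 0.01 0 0 0.122;0 0.022 0.018 0.01 0 0 0.122;0 0.022 0.018 0.01 0 0 0.122",
)

```text
clock: 0.52
eef_pos: [0.2692, -0.383, 0.2813]
tool_rot: [0.892, 0.452, -0.0, -0.001]
ft_force: [0.8, 0.2, 0.1]
grip_width: 0.0428
grasp_force: 0.0
```

Request:
send_rows(
  steps="-0.3 0.022 0.018 0.01 0 0 0.122;-0.3 0.022 0.018 0.01 0 0 0.122;-0.3 0.022 0.018 0.01 0 0 0.122;-0.3 0.022 0.018 0.01 0 0 0.122;-0.3 0.022 0.018 0.01 0 0 0.122",
)

```text
clock: 0.93
eef_pos: [0.3793, -0.2929, 0.3314]
tool_rot: [0.715, 0.699, -0.0, -0.0]
ft_force: [0.4, -0.4, -0.1]
grip_width: 0.0299
grasp_force: 0.0
```

Run:
```python
from h import *
st(); print(np.round(camera("wrist")["T_tool_cam"],3))
f,W=cloud("wrist"); np.savez("w1.npz",f=f,W=W)
print([np.nanpercentile(W[...,i],[1,99]).round(3) for i in range(3)])
cv2.imwrite("pics/w1.png",f[...,::-1])
import pickle
S=pickle.load(open("S.pkl","rb"))
def plane(q):
    for _ in range(5):
        c=q.mean(0);n=np.linalg.svd(q-c,full_matrices=False)[2][2];d=(q-c)@n;q=q[np.abs(d)<max(.002,1.5*np.median(np.abs(d)))]
    return c,n*np.sign(n[2]),len(q)
p=S["plate"][1];print("plate side",plane(p[(p[:,2]>.055)][:,:3]))
```

```text
clock 0.9333
joint_pos [-6.5760e-01  1.7990e-01  1.8570e-01  1.5775e+00 -1.0000e-04  9.3520e-01]
eef_pos [ 0.3793 -0.2929  0.3314]
tool_rot [ 7.148e-01  6.993e-01 -1.000e-04 -4.000e-04]
ft_force [ 0.3516 -0.4336 -0.0576]
grip_width 0.0299
grasp_force 0.0
[[-0.001 -0.962 -0.272  0.069]
 [ 1.    -0.001 -0.001  0.   ]
 [ 0.001 -0.272  0.962 -0.143]
 [ 0.     0.     0.     1.   ]]
[array([-0.058,  0.834]), array([-0.636, -0.075]), array([-0.001,  0.43 ])]
plate side (array([ 0.45930666, -0.29640915,  0.07844742]), array([-0.90209061,  0.02154822,  0.43100835]), 327)
```

View pics/w1.png

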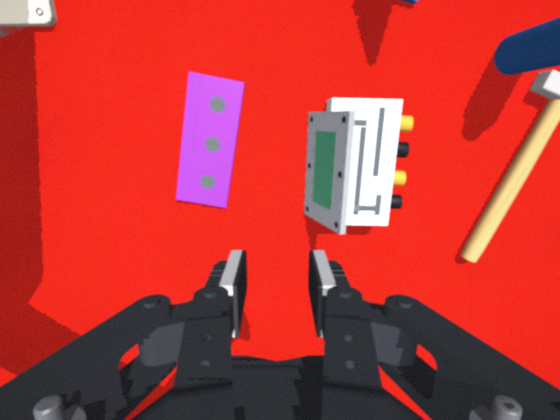

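The wrist view shows the plate at about (330,170), the valve body at (365,160) and the purple bar at (210,140). I'll fit planes and edges from it.

```bash
cat >> h.py <<'E'
def plane(q):
    for _ in range(6):
        c=q.mean(0);n=np.linalg.svd(q-c,full_matrices=False)[2][2];d=(q-c)@n;q=q[np.abs(d)<max(.0015,2*np.median(np.abs(d)))]
    return c,n*np.sign(n[2]),q
E
python3 - <<'E'
from h import *
d=np.load("w1.npz");f,W=d["f"],d["W"]
q=W[120:225,308:345].reshape(-1,3);q=q[q[:,2]>.015]
c,n,q=plane(q);print("plate",c,n,len(q),"tilt",np.degrees(np.arcsin(n[2])),"yaw",np.degrees(np.arctan2(-n[1],-n[0])))
# plate frame coords
s=W[100:245,298:358].reshape(-1,3);s=s[np.abs((s-c)@n)<.0025];s=s[s[:,2]>.004]
y=np.cross([0,0,1],n);y/=np.linalg.norm(y);z=np.cross(n,y);print("y",y,"z",z)
a=(s-c)@np.c_[y,z];print("ext",np.percentile(a,[.5,99.5],axis=0));lo,hi=np.percentile(a,[.5,99.5],axis=0);m=(lo+hi)/2
print("front top centre",c+y*m[0]+z*hi[1],"front bottom",c+y*m[0]+z*lo[1])
v=W[90:232,320:410].reshape(-1,3);v=v[np.abs(v[:,2]-.045)<.004];r=cv2.minAreaRect(v[:,:2].astype(np.float32)*1000);print("valve",r,cv2.boxPoints(r).round(1),np.median(v[:,2]))
E
```

```text
plate [ 0.44976629 -0.2880062   0.05822566] [-0.92495696  0.03131904  0.37877927] 3500 tilt 22.258088209863697 yaw -1.939293850804788
y [-0.0338406  -0.99942724  0.        ] z [ 0.37856232 -0.01281812  0.92548704]
ext [[-0.07668852 -0.05742169]
 [ 0.0715798   0.0417753 ]]
front top centre [ 0.46566729 -0.28598879  0.09688817] front bottom [ 0.42811504 -0.28471727  0.00508263]
valve ((492.95867919921875, -280.1581726074219), (169.88519287109375, 102.0904769897461), 87.93860626220703) [[ 438.9 -363.2]
 [ 540.9 -366.9]
 [ 547.  -197.1]
 [ 445.  -193.4]] 0.04561457598892038
```

Request:
send_rows(
  steps="-0.3 0.011 0.0006 -0.0188 0.0026 0.0776 -0.0024;-0.3 0.011 0.0006 -0.0188 0.0026 0.0776 -0.0024;-0.3 0.011 0.0006 -0.0188 0.0026 0.0776 -0.0024;-0.3 0.011 0.0006 -0.0188 0.0026 0.0776 -0.0024;-0.3 0.011 0.0006 -0.0188 0.0026 0.0776 -0.0024",
)

```text
clock: 1.45
eef_pos: [0.4335, -0.2916, 0.2364]
tool_rot: [0.708, 0.679, -0.135, -0.14]
ft_force: [0.6, -0.9, 0.9]
grip_width: 0.0299
grasp_force: 0.0
```

Request:
send_rows(
  steps="-0.3 0.011 0.0006 -0.0188 0 0 0;-0.3 0.011 0.0006 -0.0188 0 0 0;-0.3 0.011 0.0006 -0.0188 0 0 0;-0.3 0.011 0.0006 -0.0188 0 0 0;-0.3 0.011 0.0006 -0.0188 0 0 0",
)

```text
clock: 1.87
eef_pos: [0.4883, -0.2885, 0.1413]
tool_rot: [0.708, 0.679, -0.134, -0.14]
ft_force: [0.8, -0.3, -0.8]
grip_width: 0.0296
grasp_force: 0.0
```

Run:
```python
from h import *
st(); o=get_obs();M=R.from_quat(o["tool_rot"]).as_matrix();print(M.round(4))
t=np.array([.4588,-.2856,.0695]);print("to go",t-o["eef_pos"])
```

```text
clock 1.8667
joint_pos [-0.4524  0.7239  0.4626  1.67   -0.1523  1.188 ]
eef_pos [ 0.4883 -0.2885  0.1413]
tool_rot [ 0.708   0.6791 -0.1341 -0.1399]
ft_force [ 0.7748 -0.3429 -0.7558]
grip_width 0.0296
grasp_force 0.0
[[ 4.180e-02  9.241e-01 -3.799e-01]
 [ 9.991e-01 -3.860e-02  1.600e-02]
 [ 1.000e-04 -3.803e-01 -9.249e-01]]
to go [-0.02946141  0.00293793 -0.0718361 ]
```

Request:
send_rows(
  steps="-0.3 -0.0059 0.0006 -0.0144 0 0 0.001;-0.3 -0.0059 0.0006 -0.0144 0 0 0.001;-0.3 -0.0059 0.0006 -0.0144 0 0 0.001;-0.3 -0.0059 0.0006 -0.0144 0 0 0.001;-0.3 -0.0059 0.0006 -0.0144 0 0 0.001",
)

```text
clock: 2.28
eef_pos: [0.4578, -0.2855, 0.0698]
tool_rot: [0.706, 0.681, -0.134, -0.139]
ft_force: [-0.3, 0.5, -0.9]
grip_width: 0.0299
grasp_force: 0.0
```

Request:
send_rows(
  steps="-1 0 0 0 0 0 0;-1 0 0 0 0 0 0;-1 0 0 0 0 0 0;-1 0 0 0 0 0 0;-1 0 0 0 0 0 0",
)

```text
clock: 2.7
eef_pos: [0.4593, -0.2854, 0.0715]
tool_rot: [0.706, 0.681, -0.134, -0.138]
ft_force: [-1.2, -0.5, -4.6]
grip_width: 0.0067
grasp_force: 59.9
```

Run:
```python
from h import *
st()
d=np.load("w1.npz")
# chock edge fit from fixed cams
import pickle
S=pickle.load(open("S.pkl","rb"))
for i in(0,1):
    p=S["chock"][i][:,:3];q=p[np.abs(p[:,2]-.045)<.003][:,:2]
    u=np.array([np.cos(np.radians(8.8)),np.sin(np.radians(8.8))]);w=np.array([-u[1],u[0]])
    print(np.percentile(q@u,[.5,1,2,98,99,99.5]).round(4),np.percentile(q@w,[.5,2,98,99.5]).round(4))
    # near-edge line fit
    b=np.round((q@w)/.01).astype(int);E=np.array([[k*.01,(q[b==k]@u).min(),(q[b==k]@u).max()] for k in np.unique(b) if (b==k).sum()>8]);E=E[1:-1]
    print("slopes deg",np.degrees(np.arctan([np.polyfit(E[:,0],E[:,j],1)[0] for j in(1,2)])),E[:,1].mean(),E[:,2].mean())
```

```text
clock 2.7
joint_pos [-0.4668  0.7151  0.2578  1.4687 -0.1594  1.1681]
eef_pos [ 0.4593 -0.2854  0.0715]
tool_rot [ 0.706   0.6814 -0.1341 -0.1385]
ft_force [-1.2467 -0.456  -4.6256]
grip_width 0.0067
grasp_force 59.8599
[0.4761 0.4769 0.4776 0.5659 0.5669 0.5673] [0.1099 0.1128 0.2856 0.2884]
slopes deg [-0.05569925  0.30942777] 0.47618718445710956 0.5672079064997745
[0.4764 0.4766 0.4773 0.5645 0.5657 0.566 ] [0.1043 0.1064 0.2828 0.2875]
slopes deg [0.24614188 0.19979118] 0.4782417816293931 0.5651775117237219
```

Request:
send_rows(
  steps="-1 -0.0028 0 0.025 0 0 0;-1 -0.0028 0 0.025 0 0 0;-1 -0.0028 0 0.025 0 0 0;-1 -0.0028 0 0.025 0 0 0;-1 -0.0028 0 0.025 0 0 0",
)

```text
clock: 3.12
eef_pos: [0.4455, -0.2851, 0.1978]
tool_rot: [0.706, 0.682, -0.134, -0.138]
ft_force: [0.7, -1.3, -3.9]
grip_width: 0.0069
grasp_force: 60.1
```

Request:
send_rows(
  steps="-1 0 0.0278 0 0 0 0.0094;-1 0 0.0278 0 0 0 0.0094;-1 0 0.0278 0 0 0 0.0094;-1 0 0.0278 0 0 0 0.0094;-1 0 0.0278 0 0 0 0.0094",
)

```text
clock: 3.53
eef_pos: [0.4456, -0.145, 0.1968]
tool_rot: [0.69, 0.698, -0.137, -0.135]
ft_force: [-0.2, -0.7, -3.8]
grip_width: 0.0069
grasp_force: 60.0
```

Request:
send_rows(
  steps="-1 0 0.0278 0 0 0 0.0094;-1 0 0.0278 0 0 0 0.0094;-1 0 0.0278 0 0 0 0.0094;-1 0 0.0278 0 0 0 0.0094;-1 0 0.0278 0 0 0 0.0094",
)

```text
clock: 3.95
eef_pos: [0.4456, -0.0058, 0.1969]
tool_rot: [0.673, 0.714, -0.14, -0.131]
ft_force: [0.6, -0.3, -4.2]
grip_width: 0.0068
grasp_force: 60.0
```

Request:
send_rows(
  steps="-1 0 0.0278 0 0 0 0.0094;-1 0 0.0278 0 0 0 0.0094;-1 0 0.0278 0 0 0 0.0094;-1 0 0.0278 0 0 0 0.0094;-1 0 0.0278 0 0 0 0.0094",
)

```text
clock: 4.37
eef_pos: [0.4456, 0.1334, 0.1968]
tool_rot: [0.656, 0.73, -0.143, -0.128]
ft_force: [0.1, 0.1, -4.2]
grip_width: 0.0068
grasp_force: 60.0
```

Request:
send_rows(
  steps="-1 0 0.0278 0 0 0 0.0094;-1 0 0.0278 0 0 0 0.0094;-1 0 0.0278 0 0 0 0.0094;-1 0 0.0278 0 0 0 0.0094;-1 0 0.0278 0 0 0 0.0094",
)

```text
clock: 4.78
eef_pos: [0.4454, 0.2724, 0.1967]
tool_rot: [0.639, 0.745, -0.146, -0.125]
ft_force: [-0.4, -0.2, -4.8]
grip_width: 0.0068
grasp_force: 60.0
```

Run:
```python
from h import *
st(); o=get_obs();M=R.from_quat(o["tool_rot"]).as_matrix();print(M.round(4))
f,W=cloud("scene"); np.savez("s2.npz",f=f,W=W)
fs,Ws=cloud("side"); np.savez("d2.npz",f=fs,W=Ws)
fw,Ww=cloud("wrist"); np.savez("w2.npz",f=fw,W=Ww)
cv2.imwrite("pics/c2.png",np.hstack([cv2.resize(x,(400,300),interpolation=cv2.INTER_AREA)[...,::-1] for x in(fs,fw)]))
# valve and straightedge now seen free
for n,w in(("scene",W),("side",Ws)):
    m=(np.abs(w[...,2]-.045)<.003)&(w[...,0]>.42)&(w[...,0]<.58)&(w[...,1]<-.17)&(w[...,1]>-.4)
    q=w[m][:,:2];u=np.array([np.cos(np.radians(-2)),np.sin(np.radians(-2))]);v=np.array([-u[1],u[0]])
    b=np.round((q@v)/.01).astype(int);E=np.array([[k*.01,(q[b==k]@u).min(),(q[b==k]@u).max()] for k in np.unique(b) if (b==k).sum()>8])[1:-1]
    print(n,"valve u edges",E[:,1].mean(),E[:,2].mean(),"slope",np.degrees(np.arctan(np.polyfit(E[:,0],E[:,1],1)[0])),"v",np.percentile(q@v,[.5,99.5]))
```

```text
clock 4.7833
joint_pos [0.4791 0.6066 0.3973 1.7294 0.1204 1.8736]
eef_pos [0.4454 0.2724 0.1967]
tool_rot [ 0.6386  0.7452 -0.1458 -0.1248]
ft_force [-0.4229 -0.2471 -4.7978]
grip_width 0.0068
grasp_force 60.0067
[[-1.533e-01  9.154e-01 -3.722e-01]
 [ 9.882e-01  1.419e-01 -5.800e-02]
 [-3.000e-04 -3.767e-01 -9.263e-01]]
scene valve u edges 0.4641626654657186 0.5552586965700039 slope -0.39054068786500995 v [-0.34677563 -0.17617934]
side valve u edges 0.464422157607595 0.5531546606685624 slope 0.13683824475799355 v [-0.3496593  -0.17999605]
```

View pics/c2.png

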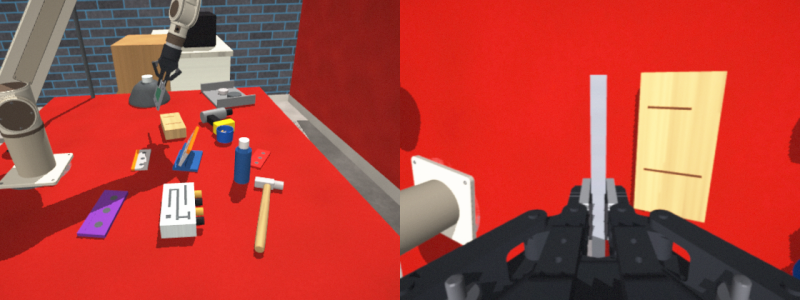

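The plate is in the grip over the block's front. The side view shows it at (160,95), and in the wrist view it hangs at (598,130), with the block at (680,145). I'll re-measure the block with the wrist depth.

Run:
```python
from h import *
d=np.load("w2.npz");W=d["W"]
w=W
m=(np.abs(w[...,2]-.045)<.004)&(w[...,0]>.38)&(w[...,0]<.58)&(w[...,1]>.1)
r=cv2.minAreaRect(w[m][:,:2].astype(np.float32)*1000);print(r,cv2.boxPoints(r).round(1),np.median(w[m][:,2]))
q=w[m][:,:2]
u=np.array([np.cos(np.radians(8.8)),np.sin(np.radians(8.8))]);v=np.array([-u[1],u[0]])
b=np.round((q@v)/.01).astype(int);E=np.array([[k*.01,(q[b==k]@u).min(),(q[b==k]@u).max()] for k in np.unique(b) if (b==k).sum()>8])[1:-1]
print("chock u",E[:,1].mean(),E[:,2].mean(),"slopes",[np.degrees(np.arctan(np.polyfit(E[:,0],E[:,j],1)[0])) for j in(1,2)],"v",np.percentile(q@v,[.5,99.5]))
# plate face visibility in scene/side now
for n in("s2","d2"):
    w=np.load(n+".npz")["W"]
    m=(w[...,0]>.36)&(w[...,0]<.5)&(w[...,1]>.18)&(w[...,1]<.38)&(w[...,2]>.105)&(w[...,2]<.19)
    c,nn,q=plane(w[m]);print(n,c,nn,len(q),"zmin",q[:,2].min(),"y",q[:,1].min(),q[:,1].max())
```

```text
((483.7041015625, 275.5594482421875), (90.18287658691406, 180.87135314941406), 8.682459831237793) [[425.5 358.2]
 [452.8 179.4]
 [541.9 193. ]
 [514.6 371.8]] 0.04550421372451777
chock u 0.4752570468373861 0.565149939874955 slopes [np.float64(0.10497258022936175), np.float64(0.12330788874105154)] v [0.11071512 0.28806415]
s2 [0.43589135 0.27199288 0.15991547] [-0.91638102 -0.14333775  0.37376479] 465 zmin 0.12511390398252598 y 0.19586676193300295 0.3458147052500987
d2 [0.42898035 0.26887921 0.16054147] [-0.91775825 -0.15007835  0.36769048] 202 zmin 0.1301168359569974 y 0.19739150016788876 0.34873496247132363
```

Request:
send_rows(
  steps="-1 -0.0002 -0.0005 -0.023 0 0 0;-1 -0.0002 -0.0005 -0.023 0 0 0;-1 -0.0002 -0.0005 -0.023 0 0 0;-1 -0.0002 -0.0005 -0.023 0 0 0;-1 -0.0002 -0.0005 -0.023 0 0 0",
)

```text
clock: 5.35
eef_pos: [0.4447, 0.2674, 0.0808]
tool_rot: [0.639, 0.745, -0.146, -0.125]
ft_force: [0.1, 0.4, -3.0]
grip_width: 0.0072
grasp_force: 60.0
```

Request:
send_rows(
  steps="-1 0 0 -0.004 0 0 0;-1 0 0 -0.003 0 0 0;-1 0 0 -0.002 0 0 0;-1 0 0 -0.001 0 0 0;-1 0 0 0 0 0 0",
)

```text
clock: 5.77
eef_pos: [0.445, 0.2686, 0.0725]
tool_rot: [0.639, 0.745, -0.145, -0.125]
ft_force: [0.0, -0.0, -3.4]
grip_width: 0.0067
grasp_force: 60.1
```

Request:
send_rows(
  steps="-1 0 0 -0.001 0 0 0;-1 0 0 -0.0005 0 0 0;-1 0 0 0 0 0 0;-1 0 0 0 0 0 0;-1 0 0 0 0 0 0",
)

```text
clock: 6.18
eef_pos: [0.4442, 0.2684, 0.07]
tool_rot: [0.639, 0.745, -0.146, -0.125]
ft_force: [0.9, -0.2, -4.1]
grip_width: 0.0069
grasp_force: 60.1
```

Run:
```python
from h import *
st()
for n in("scene","side"):
    f,w=cloud(n)
    m=(w[...,0]>.38)&(w[...,0]<.5)&(w[...,1]>.18)&(w[...,1]<.38)&(w[...,2]>.048)&(w[...,2]<.09)
    if n=="side": m=(w[...,0]>.38)&(w[...,0]<.45)&(w[...,1]>.18)&(w[...,1]<.26)&(w[...,2]>.005)&(w[...,2]<.09)
    c,nn,q=plane(w[m]);print(n,c,nn,len(q),q.min(0),q.max(0))
```

```text
clock 6.1833
joint_pos [0.4738 0.6891 0.2025 1.4541 0.1194 1.8693]
eef_pos [0.4442 0.2684 0.07  ]
tool_rot [ 0.6388  0.7448 -0.1463 -0.1254]
ft_force [ 0.8803 -0.2199 -4.1232]
grip_width 0.0069
grasp_force 60.1462
scene [0.46143782 0.27550245 0.05856378] [0.39080115 0.01815496 0.92029607] 151 [0.43501364 0.1849579  0.0480273 ] [0.49913281 0.36414504 0.0738221 ]
side [0.43600587 0.22571873 0.04101103] [-0.91955131 -0.1596187   0.35909228] 118 [0.41831467 0.18732334 0.00542515] [0.44999562 0.25917274 0.08909752]
```

Not loaded yet; go down in half-millimetre steps.

Request:
send_rows(
  steps="-1 0 0 -0.0005 0 0 0;-1 0 0 -0.0005 0 0 0;-1 0 0 -0.0005 0 0 0;-1 0 0 0 0 0 0;-1 0 0 0 0 0 0",
)

```text
clock: 6.7
eef_pos: [0.4445, 0.2684, 0.0697]
tool_rot: [0.639, 0.745, -0.146, -0.125]
ft_force: [1.1, -1.3, 4.3]
grip_width: 0.0066
grasp_force: 61.4
```

Request:
send_rows(
  steps="-1 0 0 -0.0005 0 0 0;-1 0 0 -0.0005 0 0 0;-1 0 0 0 0 0 0;-1 0 0 0 0 0 0;-1 0 0 0 0 0 0",
)

```text
clock: 7.12
eef_pos: [0.4447, 0.2685, 0.0696]
tool_rot: [0.639, 0.745, -0.145, -0.125]
ft_force: [1.5, -0.8, 8.6]
grip_width: 0.0068
grasp_force: 62.1
```

Request:
send_rows(
  steps="-0.35 0 0 0 0 0 0;-0.35 0 0 0 0 0 0;-0.35 0 0 0 0 0 0;-0.35 0 0 0 0 0 0;-0.35 0 0 0 0 0 0",
)

```text
clock: 7.53
eef_pos: [0.4439, 0.2683, 0.067]
tool_rot: [0.639, 0.745, -0.147, -0.126]
ft_force: [0.4, -1.1, 0.1]
grip_width: 0.0278
grasp_force: 0.0
```

Request:
send_rows(
  steps="-0.35 0.006 0.001 0.015 0 0 0;-0.35 0.006 0.001 0.015 0 0 0;-0.35 0.007 0.001 0.018 0 0 0;-0.35 0.007 0.001 0.018 0 0 0;-0.35 0.01 0.001 0.025 0 0 0",
)

```text
clock: 7.95
eef_pos: [0.4792, 0.273, 0.1578]
tool_rot: [0.639, 0.745, -0.148, -0.126]
ft_force: [-0.9, 0.4, -0.3]
grip_width: 0.0278
grasp_force: 0.0
```

Run:
```python
from h import *
st()
f,w=cloud("side")
m=(w[...,0]>.38)&(w[...,0]<.48)&(w[...,1]>.17)&(w[...,1]<.36)&(w[...,2]>.003)&(w[...,2]<.11)
m&=~((np.abs(w[...,2]-.045)<.004)&(w[...,0]>.44))
c,nn,q=plane(w[m]);print("plate",c,nn,len(q),q.min(0),q.max(0))
fw,Ww=cloud("wrist"); fsc,Wsc=cloud("scene")
cv2.imwrite("pics/c3.png",np.hstack([cv2.resize(x,(400,300),interpolation=cv2.INTER_AREA)[...,::-1] for x in(f[140:245,180:320],fw)]))
cv2.imwrite("pics/c3s.png",cv2.resize(fsc[160:250,245:340][...,::-1],(760,570),interpolation=cv2.INTER_CUBIC))
# straightedge
for n,fr,ww in(("side",f,w),("scene",fsc,Wsc)):
    hsv=cv2.cvtColor(fr,cv2.COLOR_RGB2HSV);h=hsv[...,0]
    roi=(ww[...,0]>.48)&(ww[...,0]<.63)&(ww[...,1]>-.13)&(ww[...,1]<.13)
    g=roi&(ww[...,2]>.02)&~((h>100)&(h<130)&(hsv[...,1]>120))&~(((h<4)|(h>175)))
    if g.sum()<20: continue
    c,nn,q=plane(ww[g]);print(n,c,nn,len(q),"tilt",np.degrees(np.arcsin(nn[2])),"yaw",np.degrees(np.arctan2(-nn[1],-nn[0])))
    y=np.cross([0,0,1],nn);y/=np.linalg.norm(y);z=np.cross(nn,y);a=(q-c)@np.c_[y,z];lo,hi=np.percentile(a,[.7,99.3],axis=0);print("ext",lo,hi,"face top mid",c+y*(lo+hi)[0]/2+z*hi[1],"z",z,"y",y)
```

```text
clock 7.95
joint_pos [0.4558 0.6968 0.4539 1.7037 0.1129 1.8521]
eef_pos [0.4792 0.273  0.1578]
tool_rot [ 0.6385  0.7446 -0.1481 -0.1262]
ft_force [-0.9132  0.4241 -0.3464]
grip_width 0.0278
grasp_force 0.0
plate [0.43532257 0.26830561 0.05374444] [-0.91302686 -0.1455902   0.38103209] 291 [0.4047528  0.18993686 0.00363897] [0.46441441 0.33937959 0.09742354]
side [ 0.54114695 -0.01070931  0.06973236] [-0.82180292  0.19052327  0.53697379] 207 tilt 32.477868092361554 yaw -13.05261864321653
ext [-0.10440057 -0.04496164] [0.07496723 0.03475588] face top mid [ 0.56265145 -0.00058783  0.09905238] z [ 0.52310003 -0.12127327  0.84359893] y [-0.22584579 -0.97416307  0.        ]
scene [0.55886367 0.0118675  0.08598203] [-0.7993607   0.21091288  0.56261731] 268 tilt 34.2369959467669 yaw -14.780747214026956
ext [-0.08314191 -0.06520998] [0.0968717  0.01820329] face top mid [0.56701488 0.00261696 0.10103101] z [ 0.54399983 -0.14353542  0.82671746] y [-0.25512087 -0.96690917  0.        ]
```

View pics/c3.png

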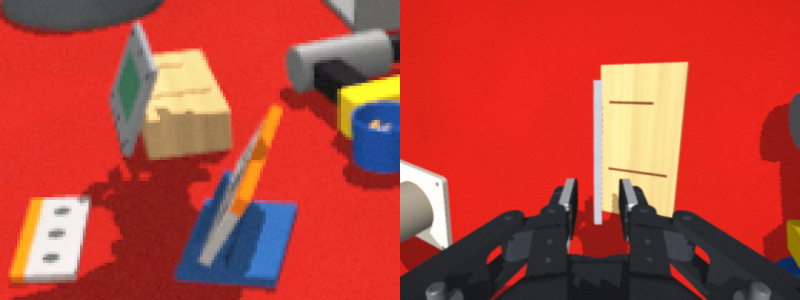

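View pics/c3s.png

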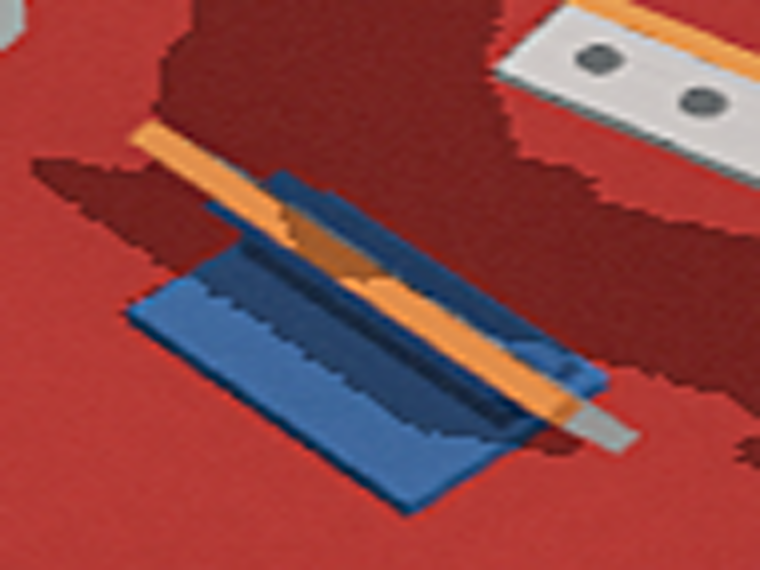

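Three facts from these views:
- The plate leans steadily on the block, with its edge on the bench at (130,90) in the side crop.
- The scene crop confirms the large orange-edged bar in the blue rack, running (140,130)–(620,440).
- The flat orange/white bar at (640,60) is the smaller one, so it stays.

Next I'll move to a wrist view of the rack.

Request:
send_rows(
  steps="-0.3 0.0085 -0.03 0.01 0 0 -0.078;-0.3 0.0085 -0.03 0.01 0 0 -0.078;-0.3 0.0085 -0.03 0.01 0 0 -0.078;-0.3 0.0085 -0.03 0.01 0 0 -0.078;-0.3 0.0085 -0.03 0.01 0 0 -0.078",
)

```text
clock: 8.52
eef_pos: [0.5219, 0.1221, 0.2073]
tool_rot: [0.772, 0.605, -0.12, -0.152]
ft_force: [1.1, -0.4, 0.4]
grip_width: 0.0303
grasp_force: 0.0
```

Request:
send_rows(
  steps="-0.3 0.0085 -0.03 0.01 0.0064 0.0264 0;-0.3 0.0085 -0.03 0.01 0.0064 0.0264 0;-0.3 0.0085 -0.03 0.01 0.0064 0.0264 0;-0.3 0.0085 -0.03 0.01 0.0064 0.0264 0;-0.3 0.0085 -0.03 0.01 0.0064 0.0264 0",
)

```text
clock: 8.93
eef_pos: [0.5596, -0.0274, 0.2515]
tool_rot: [0.76, 0.598, -0.157, -0.201]
ft_force: [-37.7, 3.7, 22.6]
grip_width: 0.03
grasp_force: 0.0
```

```bash
cat > bar.py <<'E'
from h import *
st(); o=get_obs(); M=R.from_quat(o["tool_rot"]).as_matrix(); print(M.round(4))
f,w=cloud("wrist"); np.savez("wb.npz",f=f,W=w)
hsv=cv2.cvtColor(f,cv2.COLOR_RGB2HSV);h=hsv[...,0]
roi=(w[...,0]>.46)&(w[...,0]<.65)&(w[...,1]>-.14)&(w[...,1]<.14)&(w[...,2]>.03)&(w[...,2]<.13)
g=roi&~((h>100)&(h<130)&(hsv[...,1]>120))
c,n,q=plane(w[g]);print(c,n,len(q),"tilt",np.degrees(np.arcsin(n[2])),"yaw",np.degrees(np.arctan2(-n[1],-n[0])))
y=np.cross([0,0,1],n);y/=np.linalg.norm(y);z=np.cross(n,y);a=(q-c)@np.c_[y,z];lo,hi=np.percentile(a,[.7,99.3],axis=0)
print("ext",lo,hi,"z",z,"y",y);print("face top mid",c+y*(lo+hi)[0]/2+z*hi[1])
og=roi&(h>8)&(h<22)&(hsv[...,1]>150);q=w[og];print("orange",len(q),q.min(0),q.max(0))
r=cv2.minAreaRect(q[:,:2].astype(np.float32)*1000);print(r)
cv2.imwrite("pics/wb.png",f[...,::-1])
E
python3 bar.py
```

```text
clock 8.9333
joint_pos [-0.0892  0.8415  0.909   2.1502  0.0745  1.6996]
eef_pos [ 0.5596 -0.0274  0.2515]
tool_rot [ 0.7598  0.5978 -0.1574 -0.2013]
ft_force [-37.7136   3.6815  22.5724]
grip_width 0.03
grasp_force 0.0
[[ 0.2357  0.8451 -0.4799]
 [ 0.9718 -0.2043  0.1176]
 [ 0.0014 -0.4941 -0.8694]]
[0.5451358  0.01299279 0.06974206] [-0.8342479   0.20562235  0.51161498] 3106 tilt 30.771462709945624 yaw -13.846070186991781
ext [-0.08284737 -0.04036314] [0.09476114 0.03429658] z [ 0.49674856 -0.12243675  0.85921482] y [-0.23931425 -0.97094217  0.        ]
face top mid [0.56074701 0.00300984 0.09921019]
orange 1390 [ 0.52982768 -0.08588365  0.08350572] [0.58938504 0.09175845 0.10037201]
((559.8334350585938, 3.003387451171875), (180.38790893554688, 17.943004608154297), 76.12505340576172)
```

View pics/wb.png

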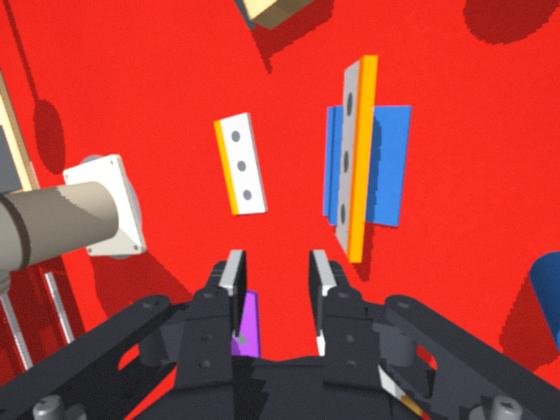

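Wrist view: the bar's top edge runs (370,58)–(355,260) in the rack, and the small flat bar is at (240,165). Joint 4 reached its limit because the tool is high and tilted. Going lower relieves it.

Request:
send_rows(
  steps="-0.3 0 0.005 -0.03 0 0 0;-0.3 0 0.005 -0.03 0 0 0;-0.3 0.007 0.005 -0.025 0 0 0;-0.3 0.007 0.005 -0.02 0 0 0;-0.3 0.008 0.005 -0.015 0 0 0",
)

```text
clock: 9.4
eef_pos: [0.5793, -0.0004, 0.129]
tool_rot: [0.759, 0.597, -0.159, -0.203]
ft_force: [0.1, -0.2, -0.4]
grip_width: 0.0297
grasp_force: 0.0
```

```bash
python3 bar.py
python3 - <<'E'
from h import *
t=np.array([.5527,.005,.0749]);print("to go",t-get_obs()["eef_pos"])
E
```

```text
clock 9.4
joint_pos [-0.0497  0.9131  0.7343  1.9057  0.0934  1.7345]
eef_pos [ 5.793e-01 -4.000e-04  1.290e-01]
tool_rot [ 0.7595  0.5973 -0.1593 -0.2026]
ft_force [ 0.0974 -0.187  -0.3993]
grip_width 0.0297
grasp_force 0.0
[[ 0.2357  0.8427 -0.4841]
 [ 0.9718 -0.2044  0.1174]
 [ 0.     -0.4981 -0.8671]]
[0.56555375 0.01474905 0.09364291] [-0.78500461  0.19011963  0.58959502] 4441 tilt 36.12827457652937 yaw -13.614274165703804
ext [-0.07627251 -0.06583479] [0.09597844 0.00455577] z [ 0.5730288  -0.13878138  0.80769903] y [-0.23538425 -0.97190239  0.        ]
face top mid [0.56584511 0.00454067 0.0973226 ]
orange 1773 [ 0.53901176 -0.08124024  0.09195969] [0.58957965 0.090014   0.09990466]
((564.2617797851562, 3.6350631713867188), (176.1791534423828, 10.522603988647461), 76.06916809082031)
to go [-0.02687514  0.00428899 -0.05097094]
```

Request:
send_rows(
  steps="-0.3 -0.0053 0.001 -0.0102 0 0 0;-0.3 -0.0053 0.001 -0.0102 0 0 0;-0.3 -0.0053 0.001 -0.0102 0 0 0;-0.3 -0.0053 0.001 -0.0102 0 0 0;-0.3 -0.0053 0.001 -0.0102 0 0 0",
)

```text
clock: 9.87
eef_pos: [0.5533, 0.0043, 0.0807]
tool_rot: [0.76, 0.598, -0.158, -0.201]
ft_force: [0.2, 0.6, -0.1]
grip_width: 0.03
grasp_force: 0.0
```

Request:
send_rows(
  steps="-1 0 0 0 0 0 0;-1 0 0 0 0 0 0;-1 0 0 0 0 0 0;-1 0 0 0 0 0 0;-1 0 0 0 0 0 0",
)

```text
clock: 10.28
eef_pos: [0.5545, 0.0041, 0.0816]
tool_rot: [0.76, 0.598, -0.157, -0.201]
ft_force: [-1.6, -0.0, -2.8]
grip_width: 0.0087
grasp_force: 61.0
```

The grip is about 7 mm too shallow, so I'll reopen, go deeper and regrip.

Request:
send_rows(
  steps="-0.3 0 0 0 0 0 0;-0.3 0 0 0 0 0 0;-0.3 -0.002 0.0005 -0.004 0 0 0;-0.3 -0.002 0.0005 -0.004 0 0 0;-0.3 0 0 0 0 0 0",
)

```text
clock: 10.7
eef_pos: [0.5498, 0.0052, 0.0729]
tool_rot: [0.76, 0.598, -0.158, -0.201]
ft_force: [0.2, -0.4, 0.7]
grip_width: 0.0301
grasp_force: 0.0
```

Request:
send_rows(
  steps="-1 0 0 0 0 0 0;-1 0 0 0 0 0 0;-1 0 0 0 0 0 0;-1 0 0 0 0 0 0;-1 0 0 0 0 0 0",
)

```text
clock: 11.12
eef_pos: [0.5508, 0.005, 0.0735]
tool_rot: [0.76, 0.598, -0.157, -0.201]
ft_force: [1.0, -1.5, -0.9]
grip_width: 0.0087
grasp_force: 60.1
```

Request:
send_rows(
  steps="-1 0.0049 -0.0012 0.0087 0 0 0;-1 0.0049 -0.0012 0.0087 0 0 0;-1 0.0049 -0.0012 0.0087 0 0 0;-1 0.0049 -0.0012 0.0087 0 0 0;-1 0.0049 -0.0012 0.0087 0 0 0",
)

```text
clock: 11.53
eef_pos: [0.575, -0.001, 0.1167]
tool_rot: [0.76, 0.598, -0.158, -0.201]
ft_force: [-0.2, 0.5, -3.1]
grip_width: 0.0087
grasp_force: 59.5
```

Request:
send_rows(
  steps="-1 -0.01 0 0.014 -0.0246 -0.1018 0;-1 -0.01 0 0.014 -0.0246 -0.1018 0;-1 -0.01 0 0.014 -0.0246 -0.1018 0;-1 -0.01 0 0.014 -0.0246 -0.1018 0;-1 -0.01 0 0.014 -0.0246 -0.1018 0",
)

```text
clock: 11.95
eef_pos: [0.5242, -0.001, 0.1868]
tool_rot: [0.786, 0.618, 0.004, 0.004]
ft_force: [0.4, 0.8, -2.9]
grip_width: 0.0093
grasp_force: 59.7
```

Request:
send_rows(
  steps="-1 -0.0095 -0.0275 0 0 0 0.0203;-1 -0.0095 -0.0275 0 0 0 0.0203;-1 -0.0095 -0.0275 0 0 0 0.0203;-1 -0.0095 -0.0275 0 0 0 0.0203;-1 -0.0095 -0.0275 0 0 0 0.0203",
)

```text
clock: 12.37
eef_pos: [0.4758, -0.139, 0.1867]
tool_rot: [0.753, 0.658, 0.003, 0.002]
ft_force: [0.5, -0.3, -3.6]
grip_width: 0.0088
grasp_force: 60.1
```

Request:
send_rows(
  steps="-1 -0.0095 -0.0275 0 0 0 0.0203;-1 -0.0095 -0.0275 0 0 0 0.0203;-1 -0.0095 -0.0275 0 0 0 0.0203;-1 -0.0095 -0.0275 0 0 0 0.0203;-1 -0.0095 -0.0275 0 0 0 0.0203",
)

```text
clock: 12.78
eef_pos: [0.4284, -0.2765, 0.1864]
tool_rot: [0.719, 0.695, 0.003, 0.001]
ft_force: [0.3, -0.3, -3.9]
grip_width: 0.0087
grasp_force: 60.1
```

```bash
cat > chk.py <<'E'
from h import *
st(); o=get_obs(); M=R.from_quat(o["tool_rot"]).as_matrix(); print(M.round(4)); t=o["eef_pos"]
for n in("side","scene","wrist"):
    f,w=cloud(n); hsv=cv2.cvtColor(f,cv2.COLOR_RGB2HSV);h=hsv[...,0]
    roi=(np.abs(w[...,0]-t[0])<.08)&(np.abs(w[...,1]-t[1])<.14)&(w[...,2]>.049)
    og=roi&(h>8)&(h<22)&(hsv[...,1]>150); og[...,:]&=w[...,2]>t[2]-.01
    q=w[og]; r=cv2.minAreaRect(q[:,:2].astype(np.float32)*1000); B=cv2.boxPoints(r)
    u=np.array([np.cos(np.radians(-2)),np.sin(np.radians(-2))]);v=np.array([-u[1],u[0]])
    a=q[:,:2]@np.c_[u,v]
    print(n,len(q),np.round(r[0],1),np.round(r[1],1),round(r[2],2),"zmax",np.percentile(q[:,2],98).round(4),"u,v range",np.percentile(a,[.5,99.5],axis=0).round(4).tolist(),"TCP uv",(t[:2]@np.c_[u,v]).round(4))
    if n=="side":
        g=(np.abs(w[...,0]-t[0])<.05)&(np.abs(w[...,1]-t[1])<.1)&(w[...,2]>t[2]-.045)&(w[...,2]<t[2]+.02)&(w[...,0]<.447)
        c,nn,q=plane(w[g]);print("bar face",c,nn,len(q),"yaw",np.degrees(np.arctan2(nn[1],nn[0])))
    cv2.imwrite(f"pics/k_{n}.png",f[...,::-1])
E
python3 chk.py
```

```text
clock 12.7833
joint_pos [-0.5764  0.2811 -0.0598  1.2262  0.0055  1.0275]
eef_pos [ 0.4284 -0.2765  0.1864]
tool_rot [0.7187 0.6953 0.0031 0.0012]
ft_force [ 0.2546 -0.35   -3.8832]
grip_width 0.0087
grasp_force 60.0958
[[ 0.0331  0.9994  0.0061]
 [ 0.9994 -0.0331  0.0026]
 [ 0.0028  0.006  -1.    ]]
side 345 [ 424.3 -296.1] [ 23.7 145.5] 6.89 zmax 0.2178 u,v range [[0.4297, -0.354], [0.4449, -0.2163]] TCP uv [ 0.4378 -0.2614]
bar face [ 0.43298285 -0.31692447  0.17128061] [-9.99307409e-01  3.72115876e-02  7.78739739e-06] 421 yaw 177.8674407278464
scene 283 [ 448.1 -280.4] [181.   53.7] 88.85 zmax 0.2154 u,v range [[0.4313, -0.3551], [0.4548, -0.1749]] TCP uv [ 0.4378 -0.2614]
wrist 8417 [ 412.8 -249. ] [123.4  46.6] 85.76 zmax 0.2142 u,v range [[0.4322, -0.2951], [0.443, -0.174]] TCP uv [ 0.4378 -0.2614]
```

Request:
send_rows(
  steps="-1 0.0031 0.0002 -0.022 -0.0005 0.0012 0;-1 0.0031 0.0002 -0.022 -0.0005 0.0012 0;-1 0.0031 0.0002 -0.022 -0.0005 0.0012 0;-1 0.0031 0.0002 -0.022 -0.0005 0.0012 0;-1 0.0031 0.0002 -0.022 -0.0005 0.0012 0",
)

```text
clock: 13.35
eef_pos: [0.4454, -0.2733, 0.0758]
tool_rot: [0.719, 0.695, 0.0, 0.0]
ft_force: [0.5, 0.3, -3.9]
grip_width: 0.0088
grasp_force: 60.2
```

Request:
send_rows(
  steps="-1 0 0 -0.012 0 0 0;-1 0 0 -0.007 0 0 0;-1 0 0 -0.003 0 0 0;-1 0 0 -0.001 0 0 0;-1 0 0 0 0 0 0",
)

```text
clock: 13.77
eef_pos: [0.446, -0.2748, 0.0546]
tool_rot: [0.719, 0.695, 0.0, 0.002]
ft_force: [-0.7, 0.5, -3.5]
grip_width: 0.0089
grasp_force: 60.0
```

```bash
python3 chk.py
```

```text
clock 13.7667
joint_pos [-5.5220e-01  4.2960e-01 -2.1770e-01  9.2020e-01 -1.0000e-04  1.0523e+00]
eef_pos [ 0.446  -0.2748  0.0546]
tool_rot [7.189e-01 6.951e-01 4.000e-04 1.600e-03]
ft_force [-0.7157  0.4566 -3.49  ]
grip_width 0.0089
grasp_force 59.9984
[[ 0.0337  0.9994  0.0027]
 [ 0.9994 -0.0337 -0.0018]
 [-0.0017  0.0028 -1.    ]]
side 317 [ 433.  -296.6] [ 42.1 143.1] 7.11 zmax 0.1213 u,v range [[0.4207, -0.3511], [0.463, -0.2123]] TCP uv [ 0.4553 -0.2591]
bar face [ 0.44146338 -0.35228108  0.04770571] [-9.93433405e-01 -1.14411496e-01  2.83486069e-04] 145 yaw -173.4303175272305
scene 245 [ 469.5 -273.8] [182.8  59.2] 88.26 zmax 0.0856 u,v range [[0.4495, -0.3482], [0.4659, -0.1672]] TCP uv [ 0.4553 -0.2591]
wrist 8267 [ 447.1 -246.6] [123.8  12.3] 87.06 zmax 0.0829 u,v range [[0.4504, -0.2908], [0.4607, -0.1695]] TCP uv [ 0.4553 -0.2591]
```

Request:
send_rows(
  steps="-1 0 -0.0015 -0.002 0 0 0;-1 0 -0.0015 -0.001 0 0 0;-1 0 0 -0.001 0 0 0;-1 0 0 -0.0005 0 0 0;-1 0 0 0 0 0 0",
)

```text
clock: 14.33
eef_pos: [0.4456, -0.2783, 0.0499]
tool_rot: [0.719, 0.695, 0.0, 0.002]
ft_force: [-1.3, -0.5, -0.6]
grip_width: 0.009
grasp_force: 60.4
```

Request:
send_rows(
  steps="-1 0 0 -0.0005 0 0 0;-1 0 0 -0.0005 0 0 0;-1 0 0 -0.0005 0 0 0;-1 0 0 0 0 0 0;-1 0 0 0 0 0 0",
)

```text
clock: 14.75
eef_pos: [0.4457, -0.2783, 0.0499]
tool_rot: [0.719, 0.695, 0.0, 0.002]
ft_force: [-3.6, 1.9, 8.9]
grip_width: 0.0089
grasp_force: 62.2
```

Request:
send_rows(
  steps="-1 0 0 0.001 0 0 0;-1 0.001 0 0 0 0 0;-1 0.001 0 0 0 0 0;-1 0.001 0 0 0 0 0;-1 0 0 0 0 0 0",
)

```text
clock: 15.17
eef_pos: [0.4465, -0.2783, 0.0499]
tool_rot: [0.719, 0.695, -0.002, 0.0]
ft_force: [-7.6, -0.2, 10.0]
grip_width: 0.0089
grasp_force: 62.4
```

Request:
send_rows(
  steps="-1 0.0005 0 0 0 0 0;-1 0.0005 0 0 0 0 0;-1 0.0005 0 0 0 0 0;-1 0 0 0 0 0 0;-1 0 0 0 0 0 0",
)

```text
clock: 15.58
eef_pos: [0.4468, -0.2783, 0.0499]
tool_rot: [0.719, 0.695, -0.002, -0.0]
ft_force: [-9.9, -0.9, 12.9]
grip_width: 0.0089
grasp_force: 62.8
```

Request:
send_rows(
  steps="-1 0 0 0.001 0 0 0;-1 0 0 0.0005 0 0 0;-1 0 0 0 0 0 0;-1 0 0 0 0 0 0;-1 0 0 0 0 0 0",
)

```text
clock: 16.0
eef_pos: [0.4485, -0.2778, 0.05]
tool_rot: [0.719, 0.695, -0.001, -0.0]
ft_force: [-5.5, 0.2, 1.3]
grip_width: 0.0089
grasp_force: 60.9
```

```bash
python3 chk.py
python3 - <<'E'
import cv2,numpy as np
a=cv2.imread("pics/k_side.png")[230:350,190:300];b=cv2.imread("pics/k_wrist.png")
cv2.imwrite("pics/k1.png",np.hstack([cv2.resize(a,(400,436),interpolation=cv2.INTER_CUBIC),cv2.resize(b[:300,180:456],(400,436),interpolation=cv2.INTER_CUBIC)]))
E
```

```text
clock 16.0
joint_pos [-0.5535  0.444  -0.2085  0.9188 -0.0018  1.0518]
eef_pos [ 0.4485 -0.2778  0.05  ]
tool_rot [ 0.7192  0.6948 -0.0009 -0.    ]
ft_force [-5.5273  0.1986  1.3315]
grip_width 0.0089
grasp_force 60.9264
[[ 0.0345  0.9994 -0.0014]
 [ 0.9994 -0.0345 -0.0013]
 [-0.0014 -0.0013 -1.    ]]
side 320 [ 435.5 -298.7] [ 42.1 145.1] 6.11 zmax 0.0853 u,v range [[0.4537, -0.354], [0.4651, -0.2109]] TCP uv [ 0.4579 -0.262 ]
bar face [ 0.44284461 -0.35435477  0.04183782] [-0.99566091 -0.0929796   0.00376139] 106 yaw -174.66491769780836
scene 245 [ 462.6 -278. ] [180.7  58.8] 80.11 zmax 0.0806 u,v range [[0.4515, -0.3501], [0.4756, -0.1701]] TCP uv [ 0.4579 -0.262 ]
wrist 8207 [ 449.5 -248.8] [123.1  12.4] 86.77 zmax 0.0777 u,v range [[0.4528, -0.2933], [0.4631, -0.172]] TCP uv [ 0.4579 -0.262 ]
```

View pics/k1.png

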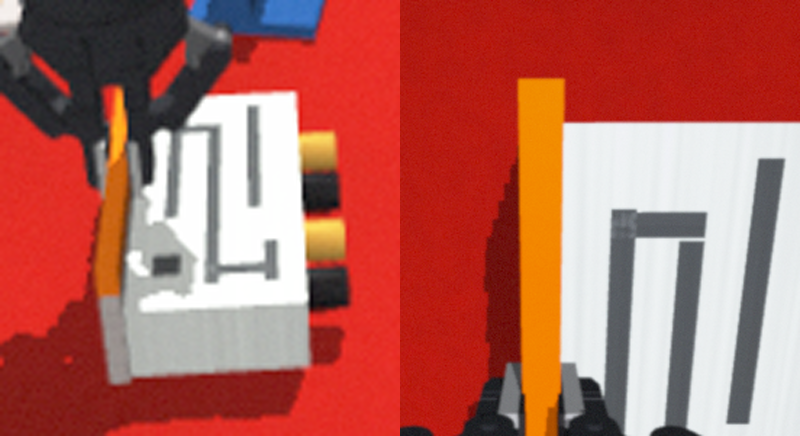

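The bar stands along the face with a small even overhang (bar end at (540,80), valve edge at (600,122) in the right crop). I'll push gently to seat it.

Request:
send_rows(
  steps="-1 0.001 0 0 0 0 0;-1 0.001 0 0 0 0 0;-1 0 0 0 0 0 0;-1 0 0 0 0 0 0;-1 0 0 0 0 0 0",
)

```text
clock: 16.57
eef_pos: [0.4485, -0.2778, 0.05]
tool_rot: [0.719, 0.695, -0.002, -0.001]
ft_force: [-10.4, -0.5, 5.5]
grip_width: 0.009
grasp_force: 61.4
```

Request:
send_rows(
  steps="-1 0.001 0 0 0 0 0;-1 0.001 0 0 0 0 0;-1 0 0 0 0 0 0;-1 0 0 0 0 0 0;-1 0 0 0 0 0 0",
)

```text
clock: 16.98
eef_pos: [0.4486, -0.2778, 0.05]
tool_rot: [0.72, 0.694, -0.004, -0.002]
ft_force: [-14.8, -2.0, 9.9]
grip_width: 0.0087
grasp_force: 62.0
```

Request:
send_rows(
  steps="-1 -0.001 0 0.0005 0 0 0;-1 -0.001 0 0.0005 0 0 0;-1 -0.0005 0 0 0 0 0;-1 0 0 0 0 0 0;-1 0 0 0 0 0 0",
)

```text
clock: 17.4
eef_pos: [0.4485, -0.2778, 0.05]
tool_rot: [0.719, 0.695, -0.002, -0.001]
ft_force: [-6.2, -2.1, -2.5]
grip_width: 0.0086
grasp_force: 60.4
```

Request:
send_rows(
  steps="-0.5 0 0 0 0 0 0;-0.5 0 0 0 0 0 0;-0.5 0 0 0 0 0 0;-0.5 0 0 0 0 0 0;-0.5 0 0 0 0 0 0",
)

```text
clock: 17.82
eef_pos: [0.4524, -0.278, 0.0519]
tool_rot: [0.719, 0.695, 0.001, 0.002]
ft_force: [-0.2, 0.4, 0.8]
grip_width: 0.0212
grasp_force: 0.0
```

```bash
python3 chk.py
```

```text
clock 17.8167
joint_pos [-5.5120e-01  4.4430e-01 -2.0180e-01  9.2060e-01  2.0000e-04  1.0533e+00]
eef_pos [ 0.4524 -0.278   0.0519]
tool_rot [7.189e-01 6.951e-01 6.000e-04 1.900e-03]
ft_force [-0.1769  0.4296  0.8403]
grip_width 0.0212
grasp_force 0.0
[[ 0.0337  0.9994  0.0036]
 [ 0.9994 -0.0337 -0.0019]
 [-0.0018  0.0036 -1.    ]]
side 405 [ 439.7 -294.4] [ 45.4 150.9] 5.41 zmax 0.0829 u,v range [[0.4499, -0.3536], [0.4686, -0.2057]] TCP uv [ 0.4618 -0.2621]
bar face [ 0.44190545 -0.35192023  0.04557499] [0.99451368 0.10454647 0.00354671] 120 yaw 6.001075556778511
scene 256 [ 458.2 -276.5] [182.8  31.1] 87.85 zmax 0.0807 u,v range [[0.4522, -0.3506], [0.4817, -0.1704]] TCP uv [ 0.4618 -0.2621]
wrist 8200 [ 439.7 -253. ] [ 76.2 118.7] 20.32 zmax 0.0775 u,v range [[0.4509, -0.2943], [0.4622, -0.172]] TCP uv [ 0.4618 -0.2621]
```

Request:
send_rows(
  steps="-0.5 -0.002 0 0 0 0 0;-0.5 -0.002 0 0 0 0 0;-0.5 0 0 0.006 0 0 0;-0.5 0 0 0.012 0 0 0;-0.5 0 0 0.02 0 0 0",
)

```text
clock: 18.38
eef_pos: [0.4459, -0.277, 0.0885]
tool_rot: [0.719, 0.695, -0.0, -0.001]
ft_force: [0.0, -0.4, -0.0]
grip_width: 0.0213
grasp_force: 0.0
```

Request:
send_rows(
  steps="-0.5 -0.006 0 0.035 0 0 0;-0.5 -0.006 -0.02 0.035 0 0 0;-0.5 -0.006 -0.02 0.035 0 0 0;-0.5 -0.006 -0.02 0.035 0 0 0;-0.5 0 0 0 0 0 0",
)

```text
clock: 18.8
eef_pos: [0.4256, -0.3433, 0.2382]
tool_rot: [0.72, 0.694, 0.0, 0.009]
ft_force: [1.0, -0.7, 0.2]
grip_width: 0.0211
grasp_force: 0.0
```

```bash
cat > fl.py <<'E'
from h import *
st()
F=[]
for n in("wrist","side","scene"):
    f,w=cloud(n);F.append(f);hsv=cv2.cvtColor(f,cv2.COLOR_RGB2HSV);h=hsv[...,0]
    u=np.array([np.cos(np.radians(-2)),np.sin(np.radians(-2))]);v=np.array([-u[1],u[0]])
    box=(w[...,0]>.4)&(w[...,0]<.58)&(w[...,1]>-.4)&(w[...,1]<-.15)
    og=box&(h>8)&(h<22)&(hsv[...,1]>150)&(w[...,2]>.072)&(w[...,2]<.085)
    va=box&(np.abs(w[...,2]-.0455)<.003)&(hsv[...,1]<60)
    for k,m in(("bar",og),("valve",va)):
        q=w[m];a=q[:,:2]@np.c_[u,v]
        if len(q)<20: continue
        b=np.round(a[:,1]/.01).astype(int);E=np.array([[j*.01,a[b==j,0].min(),a[b==j,0].max()] for j in np.unique(b) if (b==j).sum()>5])[1:-1]
        print(n,k,len(q),"u",E[:,1].mean().round(4),E[:,2].mean().round(4),"slopes",[np.degrees(np.polyfit(E[:,0],E[:,j],1)[0]).round(2) for j in(1,2)],"v",np.percentile(a[:,1],[.3,99.7]).round(4))
    g=box&(w[...,0]<.458)&(w[...,2]>.008)&(w[...,2]<.07)
    if g.sum()>100:
        c,nn,q=plane(w[g]);print(n,"bar face",c.round(4),nn.round(4),len(q))
cv2.imwrite("pics/fl.png",F[0][...,::-1])
E
python3 fl.py
```

```text
clock 18.8
joint_pos [-0.6781  0.3167  0.1258  1.3618 -0.0014  0.9304]
eef_pos [ 0.4256 -0.3433  0.2382]
tool_rot [7.203e-01 6.936e-01 5.000e-04 9.100e-03]
ft_force [ 0.9572 -0.738   0.1628]
grip_width 0.0211
grasp_force 0.0
wrist bar 2224 u 0.4526 0.462 slopes [np.float64(-0.08), np.float64(0.0)] v [-0.3511 -0.1723]
wrist valve 15006 u 0.4661 0.5531 slopes [np.float64(-0.15), np.float64(0.04)] v [-0.3475 -0.1784]
wrist bar face [ 0.4486 -0.2823  0.0404] [-0.9774 -0.0583  0.2034] 651
side bar 367 u 0.4536 0.4635 slopes [np.float64(0.14), np.float64(-0.12)] v [-0.354  -0.1735]
side valve 2760 u 0.4636 0.553 slopes [np.float64(0.11), np.float64(0.12)] v [-0.3523 -0.1792]
side bar face [ 0.4534 -0.3008  0.0508] [ 0.9992 -0.0379  0.0117] 214
scene bar 224 u 0.4533 0.4654 slopes [np.float64(-0.19), np.float64(0.1)] v [-0.3505 -0.1691]
scene valve 1312 u 0.4613 0.5548 slopes [np.float64(0.12), np.float64(0.22)] v [-0.3471 -0.1741]
scene bar face [ 0.454  -0.2663  0.0538] [ 0.9995 -0.0306  0.0105] 247
```

View pics/fl.png

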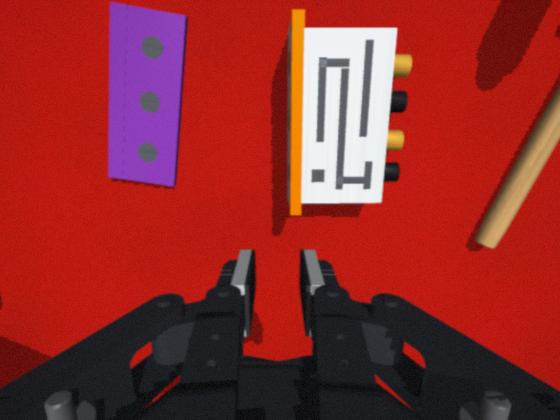

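The bar stands upright along the whole face, top edge (298,12)–(296,213), overhanging the valve evenly at both ends. The fit hints at about 0.6° lean, so I'll press it gently against the face with closed fingers near each end.

Request:
send_rows(
  steps="-1 -0.0024 0.0033 -0.04 0 0 0;-1 -0.0024 0.0033 -0.04 0 0 0;-1 -0.0024 0.0033 -0.04 0 0 0;-1 -0.0024 0.0033 -0.04 0 0 0;-1 -0.0024 0.0033 -0.04 0 0 0",
)

```text
clock: 19.37
eef_pos: [0.4098, -0.3191, 0.0265]
tool_rot: [0.719, 0.695, -0.0, -0.001]
ft_force: [-6.4, 2.3, 24.5]
grip_width: -0.0002
grasp_force: 0.0
```

Request:
send_rows(
  steps="-1 0 0 -0.005 0 0 0;-1 0.004 0 0 0 0 0;-1 0.004 0 0 0 0 0;-1 0.001 0 0 0 0 0;-1 0.001 0 0 0 0 0",
)

```text
clock: 19.78
eef_pos: [0.4223, -0.3215, 0.025]
tool_rot: [0.719, 0.695, 0.0, 0.002]
ft_force: [-2.4, -0.1, -0.2]
grip_width: -0.0001
grasp_force: 0.0
```

Request:
send_rows(
  steps="-1 0.001 0 0 0 0 0;-1 0.001 0 0 0 0 0;-1 0.001 0 0 0 0 0;-1 0.001 0 0 0 0 0;-1 0 0 0 0 0 0",
)

```text
clock: 20.2
eef_pos: [0.4231, -0.3216, 0.0252]
tool_rot: [0.719, 0.695, -0.002, 0.0]
ft_force: [-9.7, -0.6, 5.7]
grip_width: -0.0001
grasp_force: 2.6
```

Request:
send_rows(
  steps="-1 0.001 0 0 0 0 0;-1 0.001 0 0 0 0 0;-1 0 0 0 0 0 0;-1 0 0 0 0 0 0;-1 0 0 0 0 0 0",
)

```text
clock: 20.62
eef_pos: [0.4231, -0.3216, 0.0252]
tool_rot: [0.72, 0.694, -0.003, -0.001]
ft_force: [-13.8, -0.5, 10.1]
grip_width: -0.0002
grasp_force: 4.0
```

Request:
send_rows(
  steps="-1 -0.005 0 0 0 0 0;-1 -0.01 0 0 0 0 0;-1 0 0 0 0 0 0;-1 0.0017 0.04 0 0 0 0;-1 0.0018 0.04 0 0 0 0",
)

```text
clock: 21.03
eef_pos: [0.4172, -0.2426, 0.025]
tool_rot: [0.721, 0.693, 0.001, 0.003]
ft_force: [0.8, 0.6, -0.5]
grip_width: 0.0001
grasp_force: 0.0
```

Request:
send_rows(
  steps="-1 0 0.02 0 0 0 0;-1 0.004 0 0 0 0 0;-1 0.002 0 0 0 0 0;-1 0.001 0 0 0 0 0;-1 0.001 0 0 0 0 0",
)

```text
clock: 21.45
eef_pos: [0.425, -0.2225, 0.0249]
tool_rot: [0.719, 0.695, 0.0, 0.002]
ft_force: [-0.1, 0.1, 0.1]
grip_width: -0.0002
grasp_force: 0.0
```

Request:
send_rows(
  steps="-1 0.001 0 0 0 0 0;-1 0.001 0 0 0 0 0;-1 0.001 0 0 0 0 0;-1 0.001 0 0 0 0 0;-1 0 0 0 0 0 0",
)

```text
clock: 21.87
eef_pos: [0.426, -0.2224, 0.0245]
tool_rot: [0.72, 0.694, -0.002, 0.0]
ft_force: [-7.0, -2.8, 5.2]
grip_width: -0.0002
grasp_force: 1.6
```

Request:
send_rows(
  steps="-1 0.001 0 0 0 0 0;-1 0.001 0 0 0 0 0;-1 0.001 0 0 0 0 0;-1 0 0 0 0 0 0;-1 0 0 0 0 0 0",
)

```text
clock: 22.28
eef_pos: [0.4262, -0.2223, 0.0245]
tool_rot: [0.72, 0.694, -0.004, -0.001]
ft_force: [-12.9, -2.8, 11.3]
grip_width: 0.0001
grasp_force: 3.8
```

Request:
send_rows(
  steps="-1 -0.005 0 0 0 0 0;-1 -0.01 0 0 0 0 0;-1 -0.01 0 0 0 0 0;-1 0 -0.02 0.04 0 0 0;-1 0 -0.03 0.04 0 0 0",
)

```text
clock: 22.7
eef_pos: [0.4017, -0.2618, 0.0934]
tool_rot: [0.718, 0.696, -0.0, -0.004]
ft_force: [1.4, -1.6, 0.0]
grip_width: -0.0002
grasp_force: 0.0
```

Request:
send_rows(
  steps="-1 0 -0.03 0.04 0 0 0;-1 0 -0.03 0.04 0 0 0;-1 0 -0.01 0.03 0 0 0;-1 0 0 0 0 0 0;-1 0 0 0 0 0 0",
)

```text
clock: 23.12
eef_pos: [0.4066, -0.3265, 0.1936]
tool_rot: [0.72, 0.694, 0.001, 0.004]
ft_force: [0.3, -0.0, -0.6]
grip_width: -0.0002
grasp_force: 0.0
```

```bash
python3 fl.py
python3 - <<'E'
from h import *
a,w=cloud("scene");b,_=cloud("side")
cv2.imwrite("pics/end.png",np.hstack([x[...,::-1] for x in(cv2.resize(a[60:360,20:440],(420,300)),cv2.resize(b[120:360,100:420],(380,300)))]))
m=(w[...,0]>.42)&(w[...,0]<.49)&(w[...,1]>.18)&(w[...,1]<.36)&(w[...,2]>.06)
q=w[m];print("plate top",q.min(0),q.max(0))
E
```

```text
clock 23.1167
joint_pos [-6.7690e-01  2.9620e-01 -1.9700e-02  1.2477e+00  5.0000e-04  9.2950e-01]
eef_pos [ 0.4066 -0.3265  0.1936]
tool_rot [7.196e-01 6.944e-01 7.000e-04 3.500e-03]
ft_force [ 0.3034 -0.0062 -0.6479]
grip_width -0.0002
grasp_force 0.0
wrist bar 615 u 0.464 0.4685 slopes [np.float64(0.04), np.float64(0.5)] v [-0.3511 -0.1726]
wrist valve 16794 u 0.4499 0.5533 slopes [np.float64(0.03), np.float64(0.1)] v [-0.3472 -0.1785]
wrist bar face [ 0.4409 -0.2696  0.0421] [-0.8987  0.0333  0.4373] 8343
side bar 85 u 0.4661 0.4684 slopes [np.float64(-0.25), np.float64(0.15)] v [-0.3546 -0.1742]
side valve 2569 u 0.4518 0.553 slopes [np.float64(0.23), np.float64(0.12)] v [-0.3524 -0.1793]
side bar face [ 0.4402 -0.2836  0.04  ] [-0.899   0.0322  0.4368] 546
plate top [0.43636801 0.19543019 0.06000902] [0.47092784 0.3436685  0.10030073]fl.py:14: RuntimeWarning: Mean of empty slice.
  print(n,k,len(q),"u",E[:,1].mean().round(4),E[:,2].mean().round(4),"slopes",[np.degrees(np.polyfit(E[:,0],E[:,j],1)[0]).round(2) for j in(1,2)],"v",np.percentile(a[:,1],[.3,99.7]).round(4))
  ret = ret.dtype.type(ret / rcount)
Traceback (most recent call last):
  File "fl.py", line 14, in <module>
    print(n,k,len(q),"u",E[:,1].mean().round(4),E[:,2].mean().round(4),"slopes",[np.degrees(np.polyfit(E[:,0],E[:,j],1)[0]).round(2) for j in(1,2)],"v",np.percentile(a[:,1],[.3,99.7]).round(4))
                                                                                            ~~~~~~~~~~^^^^^^^^^^^^^^^^^
TypeError: expected non-empty vector for x
```

View pics/end.png

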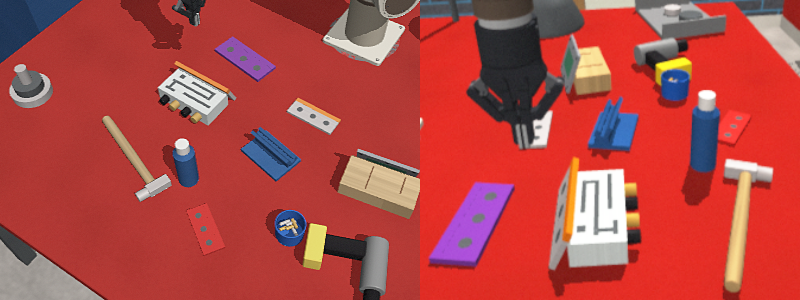

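The press tipped the bar: at (568,210) in the side crop it now leans about 26° on the valve edge. The linkage must have caught its top. I'll regrasp it at its lean, lift it, stand it upright and seat it as before, without the extra press.

```bash
cat > bar2.py <<'E'
from h import *
o=get_obs()
for n in("wrist","side"):
    f,w=cloud(n);box=(w[...,0]>.40)&(w[...,0]<.50)&(w[...,1]>-.4)&(w[...,1]<-.15)&(w[...,2]>.006)&(w[...,2]<.1)
    g=box&(w[...,0]<.46)&~((np.abs(w[...,2]-.0455)<.003)&(w[...,0]>.45))
    c,nn,q=plane(w[g]);q=w[box&(np.abs((w-c)@nn)<.002)]
    y=np.cross([0,0,1],nn);y/=np.linalg.norm(y);z=np.cross(nn,y);a=(q-c)@np.c_[y,z];lo,hi=np.percentile(a,[.5,99.5],axis=0)
    top=c+y*(lo+hi)[0]/2+z*hi[1]-.005*nn
    print(n,"tilt",np.degrees(np.arcsin(nn[2])).round(1),"yaw",np.degrees(np.arctan2(-nn[1],-nn[0])).round(2),"ext",lo.round(4),hi.round(4),"top mid",top.round(4),"z",z.round(4))
    t=top-.027*z; print(" grasp",t.round(4),"hover",(t+.06*z).round(4),"delta hover",(t+.06*z-o["eef_pos"]).round(4))
st()
E
python3 bar2.py
```

```text
wrist tilt 26.1 yaw -2.11 ext [-0.081  -0.0416] [0.0973 0.0329] top mid [ 0.4605 -0.278   0.0713] z [ 0.4393 -0.0162  0.8982]
 grasp [ 0.4486 -0.2775  0.047 ] hover [ 0.475  -0.2785  0.1009] delta hover [ 0.0699  0.0452 -0.0891]
side tilt 26.3 yaw -1.91 ext [-0.0863 -0.0403] [0.0941 0.0349] top mid [ 0.4618 -0.2802  0.0718] z [ 0.4428 -0.0147  0.8965]
 grasp [ 0.4498 -0.2798  0.0476] hover [ 0.4764 -0.2807  0.1013] delta hover [ 0.0713  0.043  -0.0887]
clock 23.4667
joint_pos [-6.744e-01  2.993e-01 -2.370e-02  1.248e+00  2.000e-04  9.297e-01]
eef_pos [ 0.4055 -0.3241  0.1905]
tool_rot [ 7.188e-01  6.952e-01  1.000e-04 -1.000e-04]
ft_force [0.2489 0.5846 0.3667]
grip_width -0.0001
grasp_force 0.0
```

Request:
send_rows(
  steps="-0.55 0.0148 0.0089 -0.004 0.0032 0.0912 0;-0.55 0.0148 0.0089 -0.004 0.0032 0.0912 0;-0.55 0.0148 0.0089 -0.004 0.0032 0.0912 0;-0.55 0.0148 0.0089 -0.004 0.0032 0.0912 0;-0.55 0.0148 0.0089 -0.004 0.0032 0.0912 0",
)

```text
clock: 23.88
eef_pos: [0.4808, -0.2798, 0.1719]
tool_rot: [0.7, 0.677, -0.158, -0.162]
ft_force: [1.9, -0.9, -0.1]
grip_width: 0.0197
grasp_force: 0.0
```

Request:
send_rows(
  steps="-0.55 0 0 -0.016 0 0 0;-0.55 0 0 -0.016 0 0 0;-0.55 0 0 -0.016 0 0 0;-0.55 0 0 -0.014 0 0 0;-0.55 0 0 0 0 0 0",
)

```text
clock: 24.3
eef_pos: [0.4785, -0.2791, 0.1056]
tool_rot: [0.699, 0.677, -0.158, -0.165]
ft_force: [-0.4, -0.9, -1.2]
grip_width: 0.0192
grasp_force: 0.0
```

```bash
python3 bar2.py; python3 -c "
from h import *
o=get_obs();print(R.from_quat(o['tool_rot']).as_matrix().round(4));print(np.array([.4531,-.2787,.0553])-o['eef_pos'])"
```

```text
wrist tilt 62.0 yaw 178.02 ext [-0.0758 -0.0078] [0.1019 0.0028] top mid [ 0.4531 -0.2773  0.0685] z [-0.8824  0.0306  0.4695]
 grasp [ 0.4769 -0.2781  0.0558] hover [ 0.424  -0.2763  0.084 ] delta hover [-0.0545  0.0028 -0.0217]
side tilt 26.2 yaw -1.87 ext [-0.0868 -0.0403] [0.0929 0.0349] top mid [ 0.4616 -0.2801  0.0715] z [ 0.442  -0.0144  0.8969]
 grasp [ 0.4497 -0.2797  0.0473] hover [ 0.4762 -0.2806  0.1011] delta hover [-0.0023 -0.0014 -0.0046]
clock 24.4
joint_pos [-0.4344  0.7745  0.4442  1.6653 -0.1729  1.2069]
eef_pos [ 0.4795 -0.28    0.1091]
tool_rot [ 0.7001  0.6773 -0.1573 -0.1627]
ft_force [ 0.3334  0.1479 -0.2262]
grip_width 0.0193
grasp_force 0.0
[[ 3.310e-02  8.971e-01 -4.407e-01]
 [ 9.995e-01 -2.970e-02  1.480e-02]
 [ 2.000e-04 -4.409e-01 -8.975e-01]]
[-0.02637382  0.00134153 -0.05383752]
```

Request:
send_rows(
  steps="-0.55 -0.007 0.0005 -0.0145 0 0 0;-0.55 -0.007 0.0005 -0.0145 0 0 0;-0.55 -0.007 0.0005 -0.0135 0 0 0;-0.55 -0.005 0.0003 -0.01 0 0 0;-0.55 0 0 0 0 0 0",
)

```text
clock: 24.82
eef_pos: [0.4525, -0.2784, 0.057]
tool_rot: [0.7, 0.677, -0.157, -0.163]
ft_force: [-0.4, -0.6, 0.3]
grip_width: 0.0197
grasp_force: 0.0
```

Request:
send_rows(
  steps="-1 0 0 0 0 0 0;-1 0 0 0 0 0 0;-1 0 0 0 0 0 0;-1 0 0 0 0 0 0;-1 0 0 0 0 0 0",
)

```text
clock: 25.23
eef_pos: [0.4544, -0.279, 0.0584]
tool_rot: [0.701, 0.677, -0.157, -0.161]
ft_force: [-2.1, 0.4, 4.0]
grip_width: 0.0076
grasp_force: 62.7
```

Request:
send_rows(
  steps="-1 -0.001 0 0.004 0 0 0;-1 -0.001 0 0.008 0 0 0;-1 -0.001 0 0.012 0 0 0;-1 -0.002 0 0.015 0 0 0;-1 -0.003 0 0.018 0 0 0",
)

```text
clock: 25.65
eef_pos: [0.446, -0.2786, 0.1149]
tool_rot: [0.7, 0.677, -0.157, -0.162]
ft_force: [-0.2, -0.5, -3.7]
grip_width: 0.0081
grasp_force: 61.9
```

Request:
send_rows(
  steps="-1 -0.006 0 0.006 -0.0031 -0.0912 0;-1 -0.006 0 0.006 -0.0031 -0.0912 0;-1 -0.006 0 0.006 -0.0031 -0.0912 0;-1 -0.006 0 0.006 -0.0031 -0.0912 0;-1 -0.006 0 0.006 -0.0031 -0.0912 0",
)

```text
clock: 26.07
eef_pos: [0.4159, -0.2788, 0.1461]
tool_rot: [0.719, 0.695, 0.002, 0.004]
ft_force: [0.0, -0.1, -3.4]
grip_width: 0.0082
grasp_force: 61.9
```

Run:
```python
from h import *
st(); o=get_obs();t=o["eef_pos"];print(R.from_quat(o["tool_rot"]).as_matrix().round(4))
for n in("side","scene"):
    f,w=cloud(n)
    g=(np.abs(w[...,0]-t[0])<.03)&(np.abs(w[...,1]-t[1])<.11)&(w[...,2]>t[2]-.075)&(w[...,2]<t[2]-.004)
    if n=="scene": g&=w[...,2]>.06
    c,nn,q=plane(w[g]);print(n,c.round(4),nn.round(4),len(q),q.min(0).round(4),q.max(0).round(4))
```

```text
clock 26.0667
joint_pos [-0.5918  0.2907 -0.1573  1.1151  0.002   1.0125]
eef_pos [ 0.4159 -0.2788  0.1461]
tool_rot [0.7188 0.6952 0.0018 0.0036]
ft_force [ 0.0451 -0.0636 -3.3591]
grip_width 0.0082
grasp_force 61.9117
[[ 0.0335  0.9994  0.0075]
 [ 0.9994 -0.0335 -0.0027]
 [-0.0024  0.0076 -1.    ]]
side [ 0.4214 -0.3019  0.1111] [ 0.9993 -0.0364  0.0076] 449 [ 0.4173 -0.3703  0.0831] [ 0.4258 -0.1884  0.1419]
scene [ 0.4167 -0.2725  0.1135] [-0.9993  0.0372  0.0043] 507 [ 0.4121 -0.3669  0.0823] [ 0.4214 -0.1836  0.142 ]
```

Request:
send_rows(
  steps="-1 0 0 -0.02 -0.001 0.004 0;-1 0 0 -0.02 -0.001 0.003 0;-1 0 0 -0.02 0 0 0;-1 0 0 -0.012 0 0 0;-1 0 0 -0.004 0 0 0",
)

```text
clock: 26.58
eef_pos: [0.4149, -0.2779, 0.0666]
tool_rot: [0.719, 0.695, -0.004, -0.003]
ft_force: [-0.1, 0.1, -3.5]
grip_width: 0.008
grasp_force: 61.9
```

Request:
send_rows(
  steps="-1 0 0 -0.002 0 0 0;-1 0 0 -0.001 0 0 0;-1 0 0 -0.001 0 0 0;-1 0 0 -0.001 0 0 0;-1 0 0 0 0 0 0",
)

```text
clock: 27.0
eef_pos: [0.4165, -0.279, 0.064]
tool_rot: [0.719, 0.695, -0.003, -0.0]
ft_force: [0.4, -0.4, -3.8]
grip_width: 0.0083
grasp_force: 61.9
```

Request:
send_rows(
  steps="-1 0 0 -0.001 0 0 0;-1 0 0 -0.0005 0 0 0;-1 0 0 -0.0005 0 0 0;-1 0 0 0 0 0 0;-1 0 0 0 0 0 0",
)

```text
clock: 27.42
eef_pos: [0.4166, -0.2791, 0.0626]
tool_rot: [0.719, 0.695, -0.003, 0.0]
ft_force: [-1.5, 1.8, 5.3]
grip_width: 0.0082
grasp_force: 63.1
```

Request:
send_rows(
  steps="-1 0 0 -0.0005 0 0 0;-1 0 0 -0.0005 0 0 0;-1 0 0 0 0 0 0;-1 0 0 0 0 0 0;-1 0 0 0 0 0 0",
)

```text
clock: 27.83
eef_pos: [0.4169, -0.2791, 0.0626]
tool_rot: [0.719, 0.695, -0.002, 0.001]
ft_force: [-2.6, 2.6, 12.2]
grip_width: 0.0079
grasp_force: 64.0
```

Run:
```python
from h import *
st(); o=get_obs();t=o["eef_pos"];print(R.from_quat(o["tool_rot"]).as_matrix().round(4))
for n in("side","scene"):
    f,w=cloud(n)
    g=(np.abs(w[...,0]-t[0])<.03)&(np.abs(w[...,1]-t[1])<.11)&(w[...,2]>.008)&(w[...,2]<.06)
    if n=="scene": g&=w[...,2]>.03
    c,nn,q=plane(w[g]);print(n,c.round(4),nn.round(4),len(q),q.min(0).round(4),q.max(0).round(4))
```

```text
clock 27.8333
joint_pos [-0.587   0.3846 -0.2653  0.9204 -0.0048  1.0177]
eef_pos [ 0.4169 -0.2791  0.0626]
tool_rot [ 7.19e-01  6.95e-01 -2.30e-03  7.00e-04]
ft_force [-2.5775  2.6279 12.1785]
grip_width 0.0079
grasp_force 63.9796
[[ 0.0339  0.9994 -0.0023]
 [ 0.9994 -0.0339 -0.0042]
 [-0.0043 -0.0022 -1.    ]]
side [ 0.4213 -0.3122  0.0319] [-0.9992  0.0388  0.013 ] 269 [ 0.4174 -0.3709  0.0081] [ 0.4257 -0.1917  0.0598]
scene [ 0.4226 -0.275   0.0445] [-0.9995  0.0299  0.0085] 220 [ 0.4186 -0.3676  0.0302] [ 0.4262 -0.1862  0.0597]
```

Request:
send_rows(
  steps="-1 0 0 0.001 0 0 0;-1 0 0 0 0 0 0;-0.4 0 0 0 0 0 0;-0.4 0 0 0 0 0 0;-0.4 0 0 0 0 0 0",
)

```text
clock: 28.35
eef_pos: [0.4161, -0.2789, 0.0612]
tool_rot: [0.719, 0.695, -0.003, -0.001]
ft_force: [0.5, -0.9, -0.0]
grip_width: 0.0257
grasp_force: 0.0
```

Request:
send_rows(
  steps="-0.4 0 0 0 0 0 0;-0.4 0 0 -0.004 0 0 0;-0.4 0 0 -0.004 0 0 0;-0.4 0 0 -0.004 0 0 0;-0.4 0 0 0 0 0 0",
)

```text
clock: 28.77
eef_pos: [0.4152, -0.2782, 0.0481]
tool_rot: [0.719, 0.695, -0.003, -0.002]
ft_force: [0.8, 0.2, -0.4]
grip_width: 0.0257
grasp_force: 0.0
```

Request:
send_rows(
  steps="-1 0 0 0 0 0 0;-1 0 0 0 0 0 0;-1 0 0 0 0 0 0;-1 0 0 0 0 0 0;-1 0 0 0 0 0 0",
)

```text
clock: 29.18
eef_pos: [0.4157, -0.2786, 0.0491]
tool_rot: [0.719, 0.695, -0.003, -0.001]
ft_force: [0.3, -0.6, -3.3]
grip_width: 0.0089
grasp_force: 59.0
```

```bash
python3 chk.py
```

```text
clock 29.1833
joint_pos [-0.5872  0.402  -0.2807  0.8913 -0.0053  1.0176]
eef_pos [ 0.4157 -0.2786  0.0491]
tool_rot [ 0.719   0.695  -0.0029 -0.001 ]
ft_force [ 0.3265 -0.6101 -3.3398]
grip_width 0.0089
grasp_force 59.0253
[[ 0.034   0.9994 -0.0056]
 [ 0.9994 -0.034  -0.0026]
 [-0.0028 -0.0055 -1.    ]]
side 322 [ 415.9 -305.8] [ 16.3 129.6] 0.43 zmax 0.0843 u,v range [[0.4208, -0.3556], [0.4335, -0.2322]] TCP uv [ 0.4252 -0.2639]
bar face [ 0.42028967 -0.3232337   0.03497412] [-0.99918452  0.03967337  0.00750416] 319 yaw 177.72622278547075
scene 242 [ 418.6 -277.5] [182.9  16.1] 88.37 zmax 0.0795 u,v range [[0.4198, -0.353], [0.4353, -0.1717]] TCP uv [ 0.4252 -0.2639]
wrist 8511 [ 398.8 -248.2] [122.7  50. ] 86.4 zmax 0.0778 u,v range [[0.4202, -0.2943], [0.4307, -0.1738]] TCP uv [ 0.4252 -0.2639]
```

Request:
send_rows(
  steps="-1 0 0 0.002 0 -0.006 0;-1 0.008 -0.0003 0 0 0 0;-1 0.01 -0.0003 0 0 0 0;-1 0.008 -0.0003 0 0 0 0;-1 0.003 0 0 0 0 0",
)

```text
clock: 29.75
eef_pos: [0.4475, -0.2801, 0.0517]
tool_rot: [0.719, 0.695, -0.0, 0.003]
ft_force: [1.0, -0.2, -3.9]
grip_width: 0.0087
grasp_force: 58.9
```

Request:
send_rows(
  steps="-1 0.001 0 0 0 0 0;-1 0.001 0 0 0 0 0;-1 0.001 0 0 0 0 0;-1 0 0 0 0 0 0;-1 0 0 0 0 0 0",
)

```text
clock: 30.17
eef_pos: [0.4477, -0.2796, 0.0512]
tool_rot: [0.719, 0.695, -0.001, 0.001]
ft_force: [0.1, 0.7, -3.1]
grip_width: 0.0091
grasp_force: 58.9
```

```bash
python3 chk.py
```

```text
clock 30.1667
joint_pos [-0.557   0.4413 -0.2091  0.9185 -0.0021  1.048 ]
eef_pos [ 0.4477 -0.2796  0.0512]
tool_rot [ 0.7191  0.6949 -0.0008  0.0012]
ft_force [ 0.1177  0.7004 -3.1473]
grip_width 0.0091
grasp_force 58.9218
[[ 3.420e-02  9.994e-01  6.000e-04]
 [ 9.994e-01 -3.420e-02 -2.800e-03]
 [-2.800e-03  7.000e-04 -1.000e+00]]
side 324 [ 435.2 -301.6] [ 42.4 144.4] 7.47 zmax 0.105 u,v range [[0.4396, -0.3562], [0.4652, -0.2182]] TCP uv [ 0.4572 -0.2638]
bar face [ 0.44210212 -0.3561471   0.04347276] [0.99407601 0.10860501 0.0042238 ] 109 yaw 6.234962787266237
scene 250 [ 450.3 -278.7] [184.3  15.6] 88.55 zmax 0.0819 u,v range [[0.4519, -0.3518], [0.4666, -0.1717]] TCP uv [ 0.4572 -0.2638]
wrist 8309 [ 448.7 -250.5] [123.1  12.4] 86.83 zmax 0.0801 u,v range [[0.4521, -0.2943], [0.4623, -0.1737]] TCP uv [ 0.4572 -0.2638]
```

Request:
send_rows(
  steps="-1 0.001 0 -0.0005 0 0 0;-1 0.0005 0 0 0 0 0;-1 0.0005 0 0 0 0 0;-1 0 0 0 0 0 0;-1 0 0 0 0 0 0",
)

```text
clock: 30.73
eef_pos: [0.4483, -0.2796, 0.0507]
tool_rot: [0.719, 0.695, -0.002, 0.0]
ft_force: [-5.8, -0.3, 0.9]
grip_width: 0.0092
grasp_force: 59.4
```

Request:
send_rows(
  steps="-1 0.001 0 0 0 0 0;-1 0.0005 0 0 0 0 0;-1 0.0005 0 0 0 0 0;-1 0 0 0 0 0 0;-1 0 0 0 0 0 0",
)

```text
clock: 31.15
eef_pos: [0.4483, -0.2796, 0.0506]
tool_rot: [0.719, 0.695, -0.003, -0.001]
ft_force: [-9.6, -0.2, 3.9]
grip_width: 0.0089
grasp_force: 60.1
```

Request:
send_rows(
  steps="-1 -0.001 0 -0.001 0 0 0;-1 0 0 -0.001 0 0 0;-1 0 0 -0.0005 0 0 0;-1 0 0 0 0 0 0;-1 0 0 0 0 0 0",
)

```text
clock: 31.57
eef_pos: [0.4483, -0.2796, 0.049]
tool_rot: [0.719, 0.695, -0.002, -0.0]
ft_force: [-9.0, 1.4, 7.2]
grip_width: 0.0088
grasp_force: 60.7
```

Request:
send_rows(
  steps="-1 0 0 -0.0005 0 0 0;-1 0 0 -0.0005 0 0 0;-1 0 0 0 0 0 0;-1 0 0 0 0 0 0;-1 0 0 0 0 0 0",
)

```text
clock: 31.98
eef_pos: [0.4483, -0.2796, 0.049]
tool_rot: [0.719, 0.695, -0.002, 0.0]
ft_force: [-10.5, 1.4, 14.1]
grip_width: 0.0089
grasp_force: 61.5
```

Request:
send_rows(
  steps="-1 -0.001 0 0.001 0 0 0;-1 -0.0005 0 0.0005 0 0 0;-1 0 0 0 0 0 0;-0.5 0 0 0 0 0 0;-0.5 0 0 0 0 0 0",
)

```text
clock: 32.4
eef_pos: [0.4513, -0.2802, 0.0495]
tool_rot: [0.719, 0.695, 0.0, 0.003]
ft_force: [-0.8, 0.0, 0.3]
grip_width: 0.021
grasp_force: 0.0
```

Request:
send_rows(
  steps="-0.5 0 0 0 0 0 0;-0.5 0 0 0 0 0 0;-0.5 -0.001 0 0 0 0 0;-0.5 0 0 0 0 0 0;-0.5 0 0 0 0 0 0",
)

```text
clock: 32.82
eef_pos: [0.4487, -0.2797, 0.0489]
tool_rot: [0.719, 0.695, -0.001, 0.002]
ft_force: [-0.0, -0.1, 0.9]
grip_width: 0.0213
grasp_force: 0.0
```

```bash
python3 chk.py
```

```text
clock 32.8167
joint_pos [-0.5563  0.4451 -0.2102  0.9128 -0.0019  1.0484]
eef_pos [ 0.4487 -0.2797  0.0489]
tool_rot [ 7.19e-01  6.95e-01 -6.00e-04  1.60e-03]
ft_force [-0.015  -0.1493  0.8514]
grip_width 0.0213
grasp_force 0.0
[[ 0.0339  0.9994  0.0013]
 [ 0.9994 -0.0339 -0.0031]
 [-0.003   0.0015 -1.    ]]
side 374 [ 437.1 -300.9] [ 46.5 142. ] 4.32 zmax 0.1147 u,v range [[0.4449, -0.3555], [0.4693, -0.2145]] TCP uv [ 0.4582 -0.2638]
bar face [ 0.44260206 -0.35699119  0.04062151] [-0.99397702 -0.10957841  0.00150094] 104 yaw -173.70897934063598
scene 256 [ 450.1 -278.1] [183.2  28.7] 83.56 zmax 0.0792 u,v range [[0.4517, -0.3532], [0.4742, -0.171]] TCP uv [ 0.4582 -0.2638]
wrist 8396 [ 447.  -250.4] [123.1  15.5] 87.68 zmax 0.0775 u,v range [[0.4527, -0.2941], [0.4629, -0.1737]] TCP uv [ 0.4582 -0.2638]
```

Centred on the bar with clearance on both sides, so I'll retract straight up and check.

Request:
send_rows(
  steps="-0.5 0 0 0.005 0 0 0;-0.5 0 0 0.012 0 0 0;-0.5 0 0 0.02 0 0 0;-0.5 0 0 0.03 0 0 0;-0.5 0 0 0.035 0 0 0",
)

```text
clock: 33.38
eef_pos: [0.4471, -0.2788, 0.1506]
tool_rot: [0.719, 0.695, -0.001, -0.001]
ft_force: [1.1, -1.5, 1.1]
grip_width: 0.0212
grasp_force: 0.0
```

Request:
send_rows(
  steps="-0.5 -0.01 -0.01 0.03 0 0 0;-0.5 -0.01 -0.02 0.03 0 0 0;-0.5 -0.01 -0.02 0.03 0 0 0;-0.5 0 0 0 0 0 0;-0.5 0 0 0 0 0 0",
)

```text
clock: 33.8
eef_pos: [0.4191, -0.3313, 0.2434]
tool_rot: [0.72, 0.694, -0.0, 0.004]
ft_force: [-0.2, 1.3, -0.6]
grip_width: 0.0218
grasp_force: 0.0
```

```bash
python3 fl.py
python3 - <<'E'
import cv2,numpy as np
from h import *
b,_=cloud("side");w=cv2.imread("pics/fl.png")
cv2.imwrite("pics/end2.png",np.hstack([cv2.resize(b[190:370,180:340][...,::-1],(400,450),interpolation=cv2.INTER_CUBIC),cv2.resize(w[0:270,160:400],(400,450),interpolation=cv2.INTER_CUBIC)]))
E
```

```text
clock 33.8
joint_pos [-0.6681  0.2977  0.1131  1.3779 -0.0015  0.9389]
eef_pos [ 0.4191 -0.3313  0.2434]
tool_rot [ 7.198e-01  6.942e-01 -2.000e-04  4.200e-03]
ft_force [-0.171   1.3314 -0.6221]
grip_width 0.0218
grasp_force 0.0
wrist bar 2070 u 0.4528 0.4622 slopes [np.float64(-0.11), np.float64(0.07)] v [-0.353  -0.1738]
wrist valve 13919 u 0.4669 0.5532 slopes [np.float64(-0.05), np.float64(0.01)] v [-0.3472 -0.1788]
wrist bar face [ 0.4438 -0.269   0.0395] [ 0.9994 -0.0348  0.0048] 599
side bar 370 u 0.4541 0.4638 slopes [np.float64(0.13), np.float64(-0.02)] v [-0.356  -0.1744]
side valve 2748 u 0.464 0.5531 slopes [np.float64(0.16), np.float64(0.12)] v [-0.3536 -0.1794]
side bar face [ 0.4537 -0.3035  0.0502] [ 0.9992 -0.0388  0.0079] 214
scene bar 220 u 0.4539 0.4656 slopes [np.float64(0.02), np.float64(0.42)] v [-0.3528 -0.1723]
scene valve 1343 u 0.4618 0.5549 slopes [np.float64(-0.14), np.float64(-0.43)] v [-0.3468 -0.1755]
scene bar face [ 0.4544 -0.2762  0.0553] [-0.9989  0.0316  0.034 ] 235
```

View pics/end2.png

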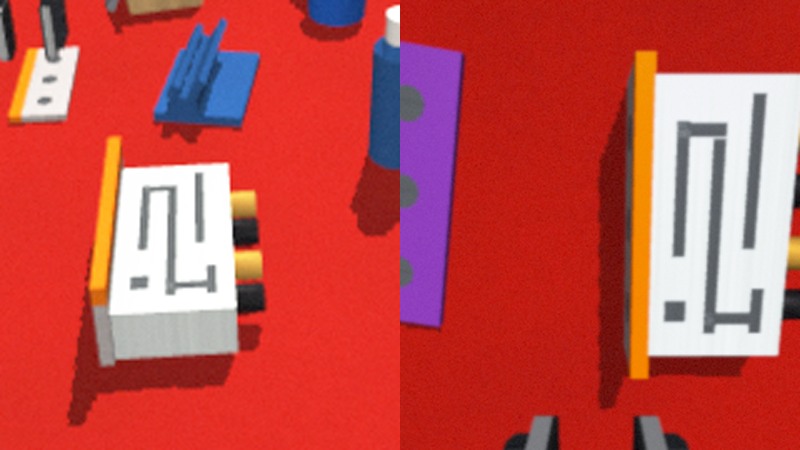

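The bar (left crop (105,220), right crop (643,215)) stands upright with its orange edge up, flush along the whole face and centred to about 1 mm. The robot is clear of everything, so I'm handing in.

```bash
python3 -c "
from workcell import *
print(job_done())"
```

```text
the job is handed in; nothing more can be done
None
```

The job is handed in: the cover plate leans on the wooden block on its long edge, and the straightedge stands orange edge up, flush along the machined face and centred to about 1 mm. An extra press I made tipped the straightedge over once, so I regrasped it and placed it again. The work finished at about 34 s, and I didn't touch the spray can, bolt tub, drill or hammer.

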